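# Hang the flask carrier on the hook

### The arm

A 6-joint arm with a two-finger parallel gripper is mounted at the origin on the work surface. World frame = base frame: x ahead of the robot, y to its left, z up, the work surface at z = 0. Lengths are in m, angles in rad, forces in N, time in s.
With the tool pointing down it reaches from about 0.275 to 0.825 m from the base axis. Payload 5.2 kg.
Tool frame: the origin (TCP) lies on the centre line of the jaws, within the pads' length; the fingertips stand 14 mm ahead of it and the grasp point (between the pads) lies 5 mm behind it; z points along the fingers, x is the direction in which the jaws open and shut, and the axes are right-handed (so a half turn about z gives the same grasp; the last joint's range is limited). The gripper opens to 93 mm and grips with 3 to 60 N. Pads are 15 mm wide; open, the fingers measure 128 mm over their backs; the gripper's body (75 mm by 188 mm) begins 65 mm behind the grasp point.
Start: joints at [0.99, 0.259, 1.535, -0, 1.348, -0.203], TCP at [0.203, 0.511, 0.233] pointing down, gripper open.
Joint ranges: [-3.14, 3.14], [-0.91, 2.08], [0.19, 2.58], [-1.22, 4.36], [0.22, 2.71], [-3.12, 3.12]. Speed limits (rad/s): [2.57, 2.57, 3.14, 3.14, 3.14, 3.14].

### API

Orientations are given as a 3x3 rotation matrix whose columns are the frame's x, y, z axes.
In Python, from rig import arm, viewer gives the robot as it stands. The module is installed in compiled form; this text tells all that it offers.
- The arm moves only by the shell command python3 -m crank 'ROWS' [FORCE]. ROWS is JSON, a list of rows, each an object of numbers: "jaw": the closure in counts, from 0 (fully open) to 255 (shut); "dx", "dy", "dz": the shift along the tool's x, y, z in cm; "twist": the turn about the tool's z in rad. In form: [{"jaw": .., "dx": .., "dy": .., "dz": .., "twist": ..}, ...]. A call has 1 to 20 rows; each row is the pose to reach, as a shift and turn from the pose commanded when the call began, along the tool's axes at that moment; what a row does not reach only later rows make up. A row lasts 1/10 s, in which the tool goes at most 50 mm and 8.59 degrees, less where a joint would pass 70% of its speed; a pose out of reach is approached as far as the arm can. A call with a gripper value outside its range is refused whole. The fingers move at their own pace and stop on an object; FORCE is the grip in N (left out, the last holds). Time passes only in rows, so rows that repeat a pose let the fingers close. It gives the time, the measured TCP pose, the force and the opening at its end, in the units of the state.
- arm.sense(): the state, without advancing time (a new reading comes with each control period).
- viewer.grab_frame(name): name is "side" or "top" or "wrist"; returns a dict with "frame" (384x512x3 uint8, blue, green, red), "mtx" (3x3 intrinsics, pixels), "k1" (the pictures are not rectified: a ray, as slopes to the right and down, at radius r is drawn at 1 + k1 r^2 times it, then the intrinsics apply), "R" (3x3) and "t" (3): a world point X has camera coordinates R X + t. Camera axes: x right, y down, z forward; pixel columns grow to the right and rows downward; lengths in m; the calibration is good to about 2 mm. A picture is of the moment at which its call begins. There is no depth.
- arm.job_done(): hands the job in, once; it reports no verdict.
The state is a dict: "t": time; "qpos": joint angles; "qvel": joint speeds; "joint_torque": joint torques, N m; "tool_pos": TCP position; "ee_rot": TCP orientation; "contact_force": force on the tool from outside, world axes, zero at the start; "wrist_torque": the same for the moment, N m; "finger_gap": finger opening in m.
Only numpy, scipy, OpenCV 4.12 (cv2) and the standard library are available. Lean on these libraries where they do the work, as an engineer would, in place of code of your own. Each camera call takes 0.05 s, during which the arm holds its last target.

### The job

The blue flask carrier has been knocked over: stand it upright on the bench and let go of it. Then lower the amber flask gently into one of its cells (do not drop it in), and hang the carrier by the middle of its white handle on the hook of the stand, so that it hangs freely and roughly level with the flask standing in it. Leave the other things on the bench as they are.

Things in the scene. Friction and masses are not known exactly. Their poses are not given: they have to be found in the camera images.
- carrier: Blue open carrier, 4 cells (2 x 2), rigid white handle over it. Box 150 x 150 mm, walls 75 mm high, 4 mm thick, floor 5 mm; 4 mm dividers at x = 0 and y = 0, as high as the walls; cells 69 x 69 mm inside, centred at x = +-36.5, y = +-36.5 mm. Origin: centre of the underside; z points from floor to handle. Starts lying on one of its y sides, z level. 0.38 kg
- handle (a point): Middle of the carrier's white crossbar, on the bar's axis, 155 mm above the carrier's underside; axes as the carrier's. The handle lies in the plane x = 0: a straight bar along y, 150 mm long, 10 mm wide (x), 12 mm high (z), on two legs at y = +-71 mm (10 mm in x, 8 mm in y) that rise from the side walls
- stand: Fixed stand: grey drip tray (x -210 to +20, y +-75, 8 mm high), post of 16 mm diameter, 223 mm tall, and one hook of 10 mm round rod along the stand's -x: the rod's axis falls from z = 190 mm at the post to 178 mm at x = -115 mm, then turns up to the tip at x = -142, z = 208 mm (red ball, top at z = 216 mm). Origin: foot of the post at bench level; z up
- seat (a point): Where the handle's underside should rest on the hook: on top of the rod just behind the upturned tip (x = -112 mm, z = 183.5 mm in the stand's frame); axes as the stand's, the hook points along -x
- flask_amber: Amber glass flask with a red stopper, 0.12 kg, 160 mm tall: rounded bulb of 56 mm diameter (widest 24 mm up, flat foot 40 mm), straight neck of 18 mm diameter from 66 to 148 mm up, then the stopper, 21 mm diameter. Origin: centre of its underside; z up its axis. Stands on the white mat among two others, in any of the three places
- flask_green: Green glass laboratory flask of the same shape as flask_amber, standing on the mat; a bystander. Origin: centre of its underside, z up along its axis. Green stopper
- flask_white: White laboratory flask of the same shape as flask_amber, standing on the mat; a bystander. Origin: centre of its underside, z up along its axis. Blue stopper
- mat: Fixed white mat, 200 x 230 x 6 mm, on which the three flasks stand. Origin: centre of its underside
- roll: Upright white paper roll, 96 mm diameter, 100 mm tall; a bystander. Origin: centre of its underside
- wash: White plastic bottle, 64 mm diameter, 150 mm tall; a bystander. Origin: centre of its underside
- jar: Amber jar with a black cap, 68 mm diameter, 85 mm tall; a bystander. Origin: centre of its underside
- dish: Flat grey open dish, 92 mm diameter, 18 mm tall; a bystander. Origin: centre of its underside
- rack: Yellow tube rack block, 60 x 100 x 45 mm; a bystander. Origin: centre of its underside, its long side along y
There are look-alikes about, which are no part of the job. Leave any pink or purple look-alike of the flask_amber alone. Of the things that look like the carrier, the larger one is meant.

How it is judged:
By the outcome, as a careful person would: the job done as asked, in the order asked, and still so for the second after the job is handed in, with the robot touching nothing.
It also fails if it takes over 72 s, if anything falls off the work surface, if the arm or the gripper's body presses on something with over 40 N, if the wrist force passes 120 N, or if a joint passes its speed limit or range.

## Working session

There is one attempt and no reset: what is moved stays moved. The work goes in short steps, Python scripts to look and compute and a shell command to move; the robot and the scene stay as the last step left them, time stands still between calls to the robot, and variables do not carry over. Pictures are saved under pics/ and viewed, and the job is handed in when it is done.

```bash
mkdir -p pics; ls; python3 - <<'E'
from rig import arm, viewer
import cv2
s=arm.sense(); print(s)
for n in ["side","top","wrist"]:
    f=viewer.grab_frame(n); cv2.imwrite(f"pics/{n}0.png",f["frame"]); print(n,f["mtx"],f["k1"],f["R"],f["t"])
E
```

```text
pics
{'t': 0.0, 'qpos': array([ 9.90196038e-01,  2.59328316e-01,  1.53609041e+00, -7.33570120e-06,
        1.34799113e+00, -2.02818932e-01]), 'qvel': array([-0.00014842,  0.00110188, -0.00021019, -0.00114449,  0.00052446,
       -0.00055442]), 'joint_torque': array([-8.31221496e-04, -4.37330174e+01, -2.83987802e+01,  7.16703571e-02,
        4.17112594e-02, -1.86849988e-04]), 'tool_pos': array([0.20256835, 0.51077194, 0.23182265]), 'ee_rot': array([[ 3.68856788e-01,  9.29485712e-01, -9.90797236e-04],
       [ 9.29484533e-01, -3.68857944e-01, -1.52334297e-03],
       [-1.78138895e-03, -3.59035312e-04, -9.99998349e-01]]), 'contact_force': array([ 0.50130788, -0.51748201,  0.15206939]), 'wrist_torque': array([-0.00330735,  0.00471911, -0.00822907]), 'finger_gap': 0.09317423312754283}
side [[484.34509076   0.         256.81626891]
 [  0.         484.34509076 191.43699981]
 [  0.           0.           1.        ]] -0.004291047075372942 [[-0.67648178 -0.7364402   0.00531233]
 [-0.40433681  0.36536884 -0.8384613 ]
 [ 0.61553565 -0.56935177 -0.54493525]] [0.3144572  0.31348952 1.35465809]
top [[459.11848446   0.         254.01866418]
 [  0.         459.11848446 193.86044937]
 [  0.           0.           1.        ]] -0.003276487543197707 [[-0.00878896 -0.99995505  0.00355719]
 [-0.99074733  0.00822612 -0.13546976]
 [ 0.13543441 -0.00471492 -0.9907751 ]] [-0.02179805  0.4755262   1.51273881]
wrist [[291.15122204   0.         252.77150794]
 [  0.         291.15122204 187.56823784]
 [  0.           0.           1.        ]] -0.06665055219998034 [[ 0.36865336  0.92956609 -0.00125663]
 [ 0.8884838  -0.35196258  0.2944807 ]
 [ 0.27329699 -0.10967779 -0.9556566 ]] [-0.54872736 -0.03235837  0.39153456]
```

View pics/side0.png

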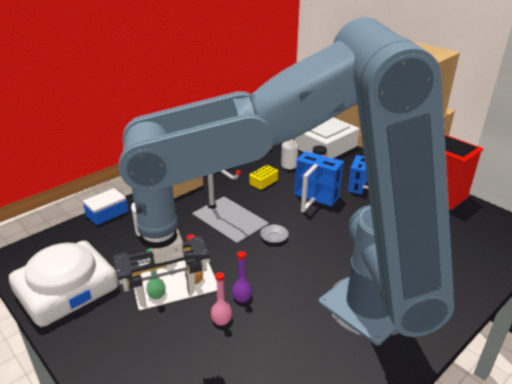

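View pics/top0.png

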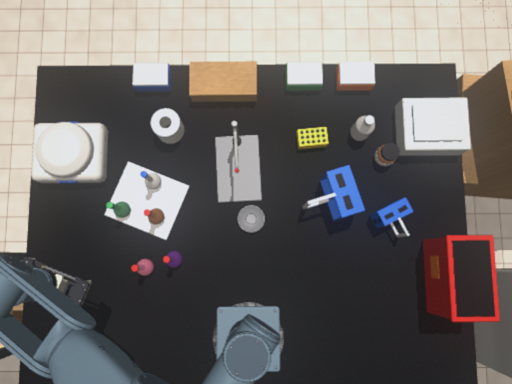

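View pics/wrist0.png

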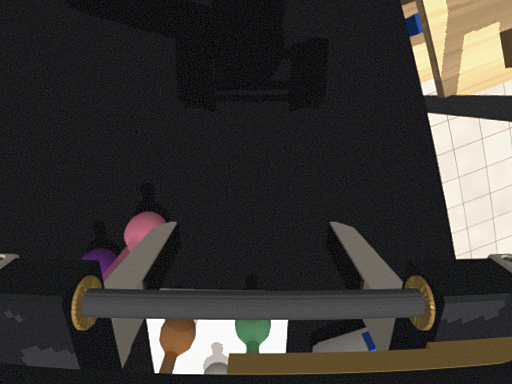

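```bash
cat > h.py <<'E'
import numpy as np, cv2
from rig import arm, viewer
def save(n,fn):
    f=viewer.grab_frame(n); np.savez(fn,**{k:np.array(v) for k,v in f.items()}); return f
def load(fn):
    d=np.load(fn+'.npz'); return {k:d[k] for k in d}
def proj(f,X):
    c=np.atleast_2d(X)@f["R"].T+f["t"]; s=c[:,:2]/c[:,2:]; r2=(s**2).sum(1,keepdims=True)
    s=s*(1+f["k1"]*r2); m=f["mtx"]; return s*[m[0,0],m[1,1]]+[m[0,2],m[1,2]]
def unproj(f,uv,z):
    m=f["mtx"]; d=(np.atleast_2d(uv)-[m[0,2],m[1,2]])/[m[0,0],m[1,1]]; s=d.copy()
    for _ in range(5): s=d/(1+f["k1"]*(s**2).sum(1,keepdims=True))
    ray=np.c_[s,np.ones(len(s))]@f["R"]; C=-f["R"].T@f["t"]
    l=(z-C[2])/ray[:,2:]; return C+l*ray
def crop(f,u0,v0,u1,v1,k,fn):
    cv2.imwrite(fn,cv2.resize(f["frame"][v0:v1,u0:u1],None,fx=k,fy=k,interpolation=cv2.INTER_CUBIC))
E
python3 - <<'E'
from h import *
f=save("top","t0"); g=save("side","s0")
print(-f["R"].T@f["t"],-g["R"].T@g["t"])
crop(f,280,110,430,250,5,"pics/t0a.png")
crop(f,90,100,290,290,4,"pics/t0b.png")
crop(g,180,120,380,260,4,"pics/s0a.png")
E
```

```text
[ 0.26605784 -0.01857637  1.5632809 ] [-0.49436043  0.8883166   0.99937927]
```

View pics/t0a.png

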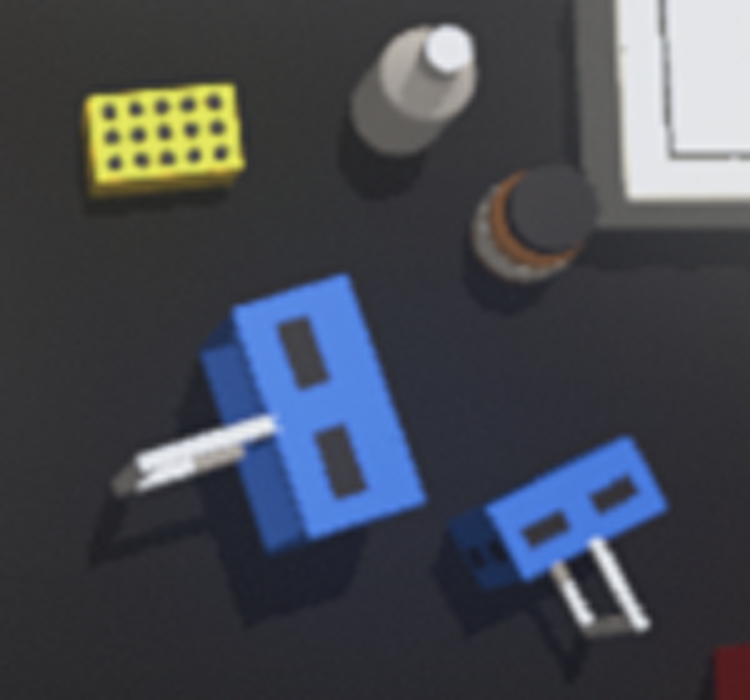

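View pics/t0b.png

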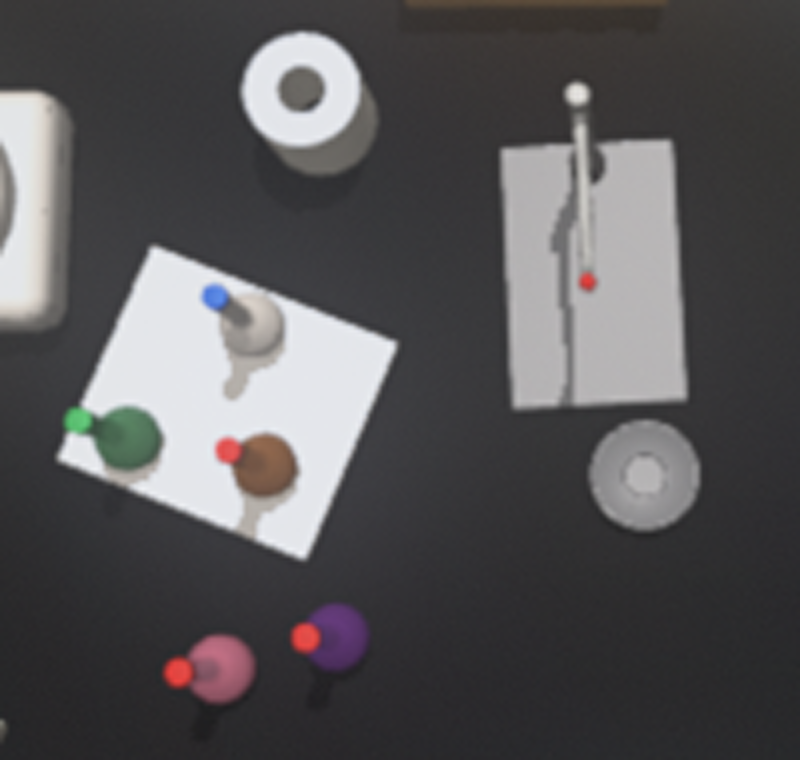

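View pics/s0a.png

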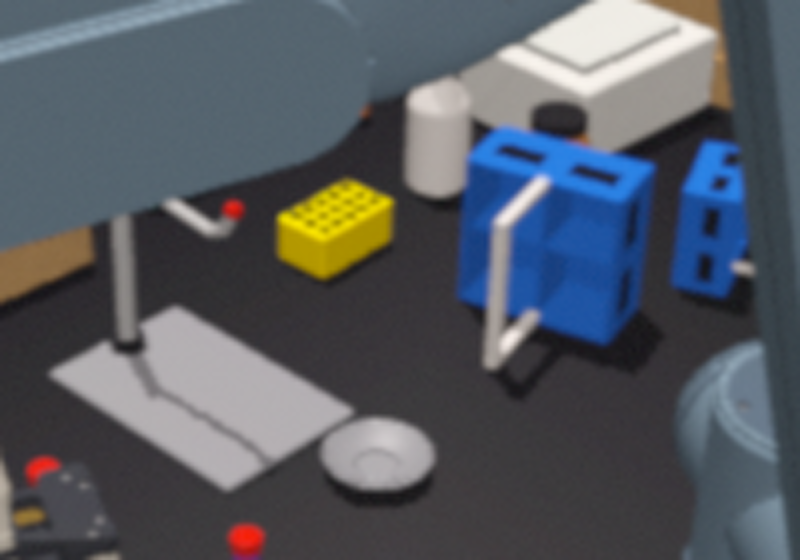

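```bash
cat > m.py <<'E'
from h import *
f=load("t0"); np.set_printoptions(precision=4,suppress=True)
a=lambda *p:np.array(p)/5+[280,110]-.4
b=lambda *p:np.array(p)/4+[90,100]-.375
P=unproj(f,a((235,308),(346,275),(425,500),(310,538)),.15); print("carrier top",P)
print([np.linalg.norm(P[i]-P[(i+1)%4]) for i in range(4)])
print("leg",unproj(f,a((138,463),(272,424)),.15))
print("post",unproj(f,b((577,94)),.223),"ball",unproj(f,b((587,282)),.208))
print("tray",unproj(f,b((500,148),(672,140),(686,400),(513,408)),.008))
print("amber stopper",unproj(f,b((229,450)),.166),"bulb",unproj(f,b((265,463)),.032))
print("green",unproj(f,b((79,420)),.166),"white",unproj(f,b((215,296)),.166))
print("pink",unproj(f,b((179,672)),.16),"purple",unproj(f,b((306,637)),.16))
print("dish",unproj(f,b((645,475)),.018),"roll",unproj(f,b((302,90)),.1), "rack",unproj(f,a((165,137)),.045))
print("wash",unproj(f,a((448,48)),.15))
print("small",unproj(f,a((487,508),(630,437),(667,507),(527,578)),.1))
E
python3 m.py
```

```text
carrier top [[ 0.5289 -0.2531  0.15  ]
 [ 0.5494 -0.3234  0.15  ]
 [ 0.4072 -0.3672  0.15  ]
 [ 0.3843 -0.2951  0.15  ]]
[np.float64(0.07325007832661552), np.float64(0.14876773034362534), np.float64(0.0756522125723855), np.float64(0.15065520907281088)]
leg [[ 0.4318 -0.19    0.15  ]
 [ 0.4555 -0.2739  0.15  ]]
post [[0.6646 0.0338 0.223 ]] ball [[0.5236 0.0273 0.208 ]]
tray [[ 0.6807  0.1092  0.008 ]
 [ 0.6866 -0.0404  0.008 ]
 [ 0.4586 -0.0501  0.008 ]
 [ 0.453   0.0975  0.008 ]]
amber stopper [[0.4035 0.3024 0.166 ]] bulb [[0.4055 0.3028 0.032 ]]
green [[0.4275 0.4176 0.166 ]] white [[0.523  0.3159 0.166 ]]
pink [[0.2363 0.3376 0.16  ]] purple [[0.2616 0.2423 0.16  ]]
dish [[ 0.3939 -0.0146  0.018 ]] roll [[0.7064 0.2644 0.1   ]] rack [[ 0.6669 -0.2265  0.045 ]]
wash [[ 0.6959 -0.3938  0.15  ]]
small [[ 0.4067 -0.4191  0.1   ]
 [ 0.4518 -0.5133  0.1   ]
 [ 0.4064 -0.5347  0.1   ]
 [ 0.3617 -0.4426  0.1   ]]
```

```bash
cat >> h.py <<'E'
np.set_printoptions(precision=4,suppress=True)
def plan(x,y,z,yawdeg):
    s=arm.sense(); R=s["ee_rot"]; p=s["tool_pos"]
    d=R.T@(np.array([x,y,z])-p); yaw=np.degrees(np.arctan2(R[1,0],R[0,0]))
    tw=-np.radians((yawdeg-yaw+180)%360-180)
    print("t",round(s["t"],2),"pos",p,"yaw",round(yaw,2),"tilt",R[:,2],"F",s["contact_force"],"gap",round(s["finger_gap"],4))
    print("q",s["qpos"])
    print("dxyz cm",d*100,"twist",round(tw,4), "q6 end", round(s["qpos"][5],2),"+",round(tw,2),"+dq1",round(np.arctan2(y,x)-s["qpos"][0],2))
E
python3 -c "
from h import *
plan(.434,-.197,.233,16.5)"
```

```text
t 0.25 pos [0.2027 0.511  0.2323] yaw 68.35 tilt [-0.0005 -0.0007 -1.    ] F [-0.0565  0.2364 -0.0345] gap 0.0927
q [ 0.9902  0.259   1.5355  0.      1.348  -0.2028]
dxyz cm [-57.2769  47.6158  -0.0353] twist 0.905 q6 end -0.2 + 0.9 +dq1 -1.42
```

```bash
python3 -m crank '[{"jaw":0,"dx":-57.3,"dy":47.6,"dz":0,"twist":0.905},{"jaw":0,"dx":-57.3,"dy":47.6,"dz":0,"twist":0.905},{"jaw":0,"dx":-57.3,"dy":47.6,"dz":0,"twist":0.905},{"jaw":0,"dx":-57.3,"dy":47.6,"dz":0,"twist":0.905},{"jaw":0,"dx":-57.3,"dy":47.6,"dz":0,"twist":0.905},{"jaw":0,"dx":-57.3,"dy":47.6,"dz":0,"twist":0.905},{"jaw":0,"dx":-57.3,"dy":47.6,"dz":0,"twist":0.905},{"jaw":0,"dx":-57.3,"dy":47.6,"dz":0,"twist":0.905},{"jaw":0,"dx":-57.3,"dy":47.6,"dz":0,"twist":0.905},{"jaw":0,"dx":-57.3,"dy":47.6,"dz":0,"twist":0.905},{"jaw":0,"dx":-57.3,"dy":47.6,"dz":0,"twist":0.905},{"jaw":0,"dx":-57.3,"dy":47.6,"dz":0,"twist":0.905},{"jaw":0,"dx":-57.3,"dy":47.6,"dz":0,"twist":0.905},{"jaw":0,"dx":-57.3,"dy":47.6,"dz":0,"twist":0.905},{"jaw":0,"dx":-57.3,"dy":47.6,"dz":0,"twist":0.905},{"jaw":0,"dx":-57.3,"dy":47.6,"dz":0,"twist":0.905},{"jaw":0,"dx":-57.3,"dy":47.6,"dz":0,"twist":0.905},{"jaw":0,"dx":-57.3,"dy":47.6,"dz":0,"twist":0.905},{"jaw":0,"dx":-57.3,"dy":47.6,"dz":0,"twist":0.905},{"jaw":0,"dx":-57.3,"dy":47.6,"dz":0,"twist":0.905}]'; python3 - <<'E'
from h import *
f=save("wrist","w1"); cv2.imwrite("pics/w1.png",f["frame"])
g=save("side","s1"); crop(g,180,100,380,260,4,"pics/s1a.png")
plan(.434,-.197,.088,16.5)
print(proj(f,[[.434,-.197,.15],[.434,-.197,.0],[.4781,-.3457,.15],[.4324,-.1913,.15]]))
print(proj(g,[[.434,-.197,.15],[.434,-.197,.0]]))
E
```

```text
t: 2.25
tool_pos: [0.4338, -0.1957, 0.233]
ee_rot: [[0.958, 0.286, 0.0], [0.286, -0.958, -0.0], [0.0, 0.0, -1.0]]
contact_force: [-0.2, 0.4, 0.3]
finger_gap: 0.093
t 2.35 pos [ 0.4339 -0.1961  0.233 ] yaw 16.58 tilt [ 0.0005 -0.0003 -1.    ] F [ 0.0575  0.3341 -0.26  ] gap 0.0926
q [-0.6593  0.1241  1.7028  0.      1.3141 -0.9486]
dxyz cm [-0.0251  0.0824 14.4989] twist 0.0013 q6 end -0.95 + 0.0 +dq1 0.23
[[254.6644 201.3727]
 [253.9804 163.449 ]
 [254.0984 342.6983]
 [254.7914 194.8006]]
[[305.6932 173.9254]
 [303.1667 209.8801]]
```

View pics/w1.png

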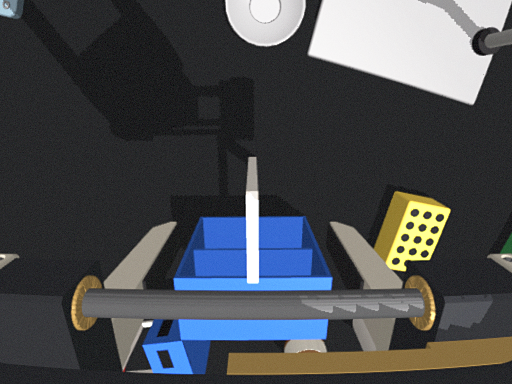

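View pics/s1a.png

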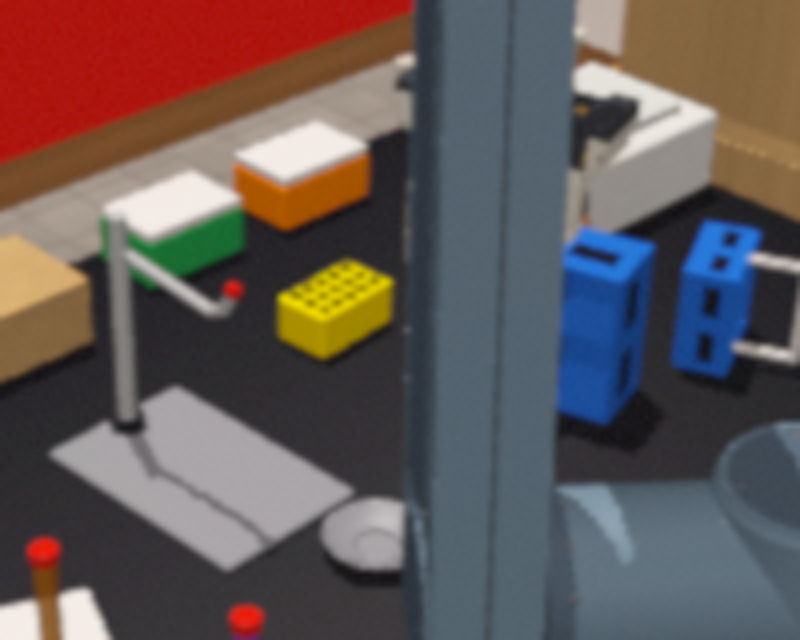

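```bash
python3 -m crank '[{"jaw":0,"dx":0,"dy":0.1,"dz":5,"twist":0},{"jaw":0,"dx":0,"dy":0.1,"dz":9.5,"twist":0},{"jaw":0,"dx":0,"dy":0.1,"dz":12.5,"twist":0},{"jaw":0,"dx":0,"dy":0.1,"dz":14.5,"twist":0},{"jaw":0,"dx":0,"dy":0.1,"dz":14.5,"twist":0},{"jaw":0,"dx":0,"dy":0.1,"dz":14.5,"twist":0}]'; python3 -m crank '[{"jaw":255,"dx":0,"dy":0,"dz":0,"twist":0},{"jaw":255,"dx":0,"dy":0,"dz":0,"twist":0},{"jaw":255,"dx":0,"dy":0,"dz":0,"twist":0},{"jaw":255,"dx":0,"dy":0,"dz":0,"twist":0},{"jaw":255,"dx":0,"dy":0,"dz":0,"twist":0},{"jaw":255,"dx":0,"dy":0,"dz":0,"twist":0},{"jaw":255,"dx":0,"dy":0,"dz":0,"twist":0},{"jaw":255,"dx":0,"dy":0,"dz":0,"twist":0}]' 10; python3 -c "
from h import *
plan(.434,-.197,.088,16.5)"
```

```text
t: 2.95
tool_pos: [0.4344, -0.1978, 0.0881]
ee_rot: [[0.959, 0.284, -0.0], [0.284, -0.959, 0.0], [0.0, -0.0, -1.0]]
contact_force: [-0.1, 0.0, -0.1]
finger_gap: 0.0929
t: 3.75
tool_pos: [0.4342, -0.1979, 0.0876]
ee_rot: [[0.959, 0.284, -0.0], [0.284, -0.959, 0.0], [-0.0, -0.0, -1.0]]
contact_force: [0.2, -0.2, -0.0]
finger_gap: 0.0336
t 3.75 pos [ 0.4342 -0.1979  0.0876] yaw 16.5 tilt [-0.0001  0.0001 -1.    ] F [ 0.1949 -0.1712 -0.0059] gap 0.0336
q [-0.662   0.285   1.8982  0.      0.9585 -0.95  ]
dxyz cm [ 0.008  -0.0905 -0.0387] twist 0.0 q6 end -0.95 + 0.0 +dq1 0.24
```

Still closing; continue, then a small trial lift.

```bash
python3 -m crank '[{"jaw":255,"dx":0,"dy":0,"dz":0,"twist":0},{"jaw":255,"dx":0,"dy":0,"dz":0,"twist":0},{"jaw":255,"dx":0,"dy":0,"dz":0,"twist":0},{"jaw":255,"dx":0,"dy":0,"dz":0,"twist":0},{"jaw":255,"dx":0,"dy":0,"dz":0,"twist":0}]' 10; python3 -m crank '[{"jaw":255,"dx":0,"dy":0,"dz":-1,"twist":0},{"jaw":255,"dx":0,"dy":0,"dz":-2,"twist":0},{"jaw":255,"dx":0,"dy":0,"dz":-3,"twist":0},{"jaw":255,"dx":0,"dy":0,"dz":-4,"twist":0},{"jaw":255,"dx":0,"dy":0,"dz":-5,"twist":0}]' 10;python3 - <<'E'
from h import *
f=save("top","t2"); crop(f,260,110,430,270,4,"pics/t2.png")
f=save("wrist","w2"); cv2.imwrite("pics/w2.png",f["frame"])
E
```

```text
t: 4.25
tool_pos: [0.4342, -0.1979, 0.0876]
ee_rot: [[0.959, 0.284, -0.0], [0.284, -0.959, 0.0], [-0.0, -0.0, -1.0]]
contact_force: [-0.1, -0.3, -1.2]
finger_gap: 0.0101
t: 4.75
tool_pos: [0.4343, -0.198, 0.1388]
ee_rot: [[0.959, 0.284, 0.0], [0.284, -0.959, -0.0], [0.0, 0.001, -1.0]]
contact_force: [1.3, -1.0, -3.2]
finger_gap: 0.0097
```

View pics/t2.png

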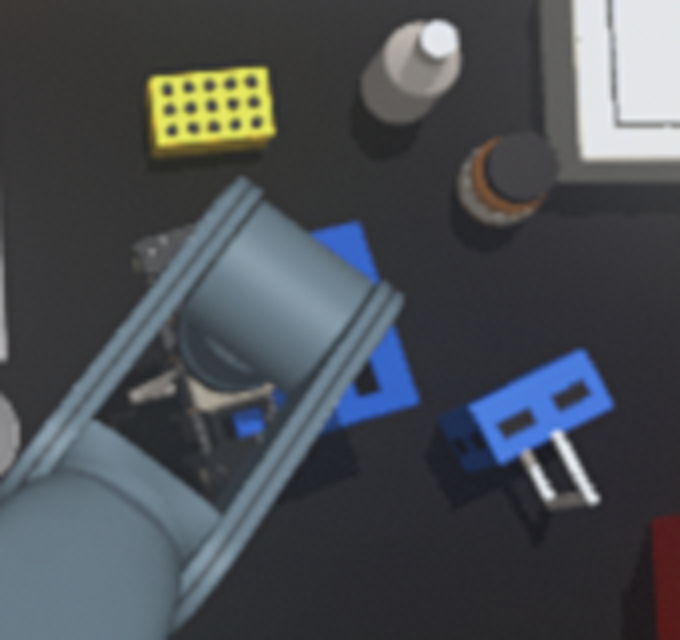

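View pics/w2.png

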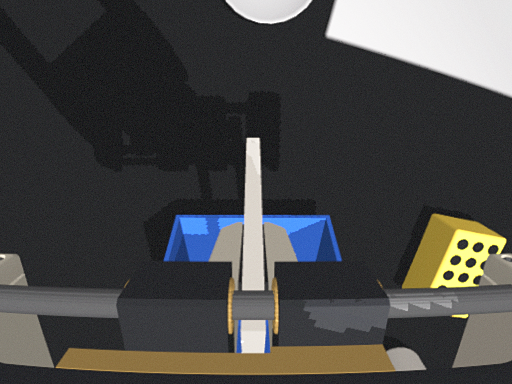

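```bash
python3 -m crank '[{"jaw":255,"dx":0,"dy":0,"dz":-1,"twist":0},{"jaw":255,"dx":0,"dy":0,"dz":-2,"twist":0},{"jaw":255,"dx":0,"dy":0,"dz":-3,"twist":0},{"jaw":255,"dx":0,"dy":0,"dz":-4,"twist":0},{"jaw":255,"dx":0,"dy":0,"dz":-5,"twist":0},{"jaw":255,"dx":0,"dy":0,"dz":-6,"twist":0},{"jaw":255,"dx":0,"dy":0,"dz":-6.5,"twist":0},{"jaw":255,"dx":0,"dy":0,"dz":-6.5,"twist":0},{"jaw":255,"dx":0,"dy":0,"dz":-6.5,"twist":0}]' 10;python3 - <<'E'
from h import *
f=save("top","t3"); crop(f,260,110,430,270,4,"pics/t3.png")
f=save("wrist","w3"); cv2.imwrite("pics/w3.png",f["frame"])
g=save("side","s3"); crop(g,220,100,420,260,4,"pics/s3.png")
E
```

```text
t: 5.75
tool_pos: [0.4342, -0.1981, 0.2026]
ee_rot: [[0.959, 0.284, 0.0], [0.284, -0.959, -0.0], [0.0, 0.0, -1.0]]
contact_force: [0.3, -1.1, -3.8]
finger_gap: 0.01
```

View pics/s3.png

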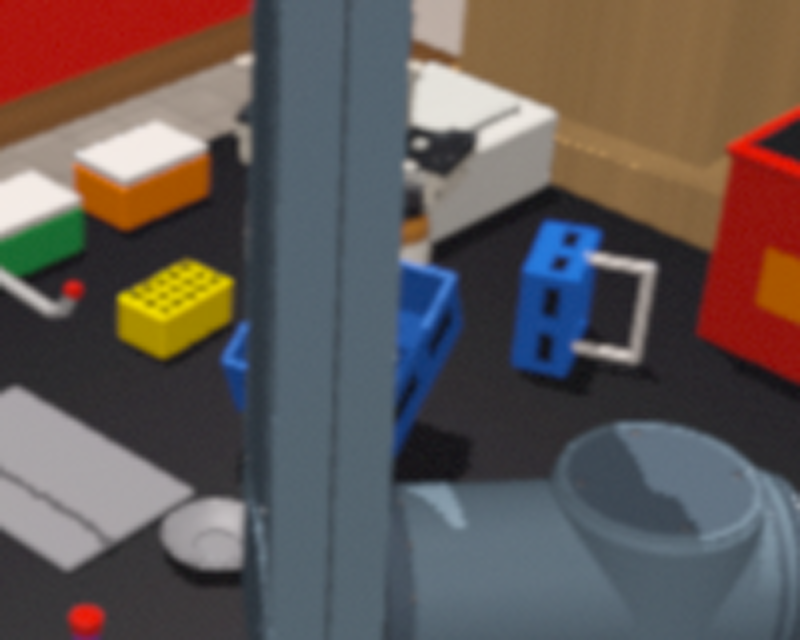

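View pics/w3.png

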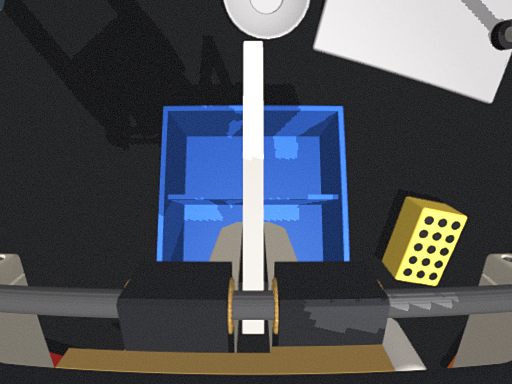

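```bash
cat >> h.py <<'E'
def carr(P,grip,gy,psi,phi):
    """P carrier pts (x,y',z), y' measured along -d side positive; grip world pt, gy grip y; phi lag"""
    P=np.atleast_2d(P); w=np.array([np.cos(psi),np.sin(psi),0]); d=np.array([-np.sin(psi),np.cos(psi),0]); k=np.array([0,0,1.])
    c,s=np.cos(phi),np.sin(phi)
    zc=c*k+s*d; yc=-(c*d-s*k)   # lying: phi=90: z=d, y=k
    return grip+P[:,:1]*w+(P[:,1:2]-gy)*yc+(P[:,2:]-.155)*zc
E
python3 - <<'E'
from h import *
f=load("w3"); s=arm.sense(); g=s["tool_pos"]+[0,0,.005]
for phi in range(0,46,5):
    uv=proj(f,carr([[-.075,-.075,.075],[.075,-.075,.075],[0,-.075,.161],[0,.075,.161],[-.067,0,.075]],g,.018,np.radians(16.5),np.radians(phi)))
    print(phi,uv.round(0).tolist())
E
```

```text
0 [[154.0, 85.0], [356.0, 85.0], [257.0, 76.0], [256.0, 338.0], [173.0, 182.0]]
5 [[159.0, 95.0], [352.0, 95.0], [256.0, 77.0], [256.0, 344.0], [174.0, 190.0]]
10 [[162.0, 106.0], [348.0, 106.0], [256.0, 79.0], [256.0, 349.0], [175.0, 198.0]]
15 [[165.0, 116.0], [345.0, 116.0], [256.0, 82.0], [256.0, 353.0], [175.0, 206.0]]
20 [[168.0, 126.0], [342.0, 126.0], [256.0, 87.0], [256.0, 357.0], [176.0, 214.0]]
25 [[170.0, 137.0], [339.0, 137.0], [256.0, 92.0], [256.0, 361.0], [176.0, 222.0]]
30 [[172.0, 147.0], [337.0, 147.0], [256.0, 97.0], [256.0, 364.0], [176.0, 230.0]]
35 [[174.0, 158.0], [335.0, 158.0], [256.0, 104.0], [256.0, 366.0], [176.0, 239.0]]
40 [[175.0, 168.0], [334.0, 168.0], [255.0, 110.0], [256.0, 367.0], [176.0, 247.0]]
45 [[177.0, 179.0], [333.0, 179.0], [255.0, 118.0], [256.0, 367.0], [175.0, 256.0]]
```

```bash
python3 - <<'E'
from h import *
from scipy.optimize import least_squares
f=load("w3"); s=arm.sense(); g0=s["tool_pos"]+[0,0,.005]
P=np.array([[-.075,-.075,.075],[.075,-.075,.075],[-.005,-.075,.161],[.005,-.075,.161],[-.071,0,.075],[.071,0,.075]])
uv=np.array([[163,107],[344,107],[243,41],[262,41],[168,198],[339,198]])
def r(p): 
    return (proj(f,carr(P,g0+[0,0,p[3]],p[0],np.radians(16.5),p[1])+p[2]*np.array([.959,.284,0]))-uv).ravel()
o=least_squares(r,[.018,.2,0,0]); print(o.x,np.degrees(o.x[1]),o.fun.round(1))
E
```

```text
[ 0.0472  0.4435 -0.0016  0.0206] 25.41348120870567 [ 0.6  0.4 -1.5  0.5  0.9  0.9  0.3  0.9 -4.1 -1.6  3.1 -1.6]
```

View pics/t3.png

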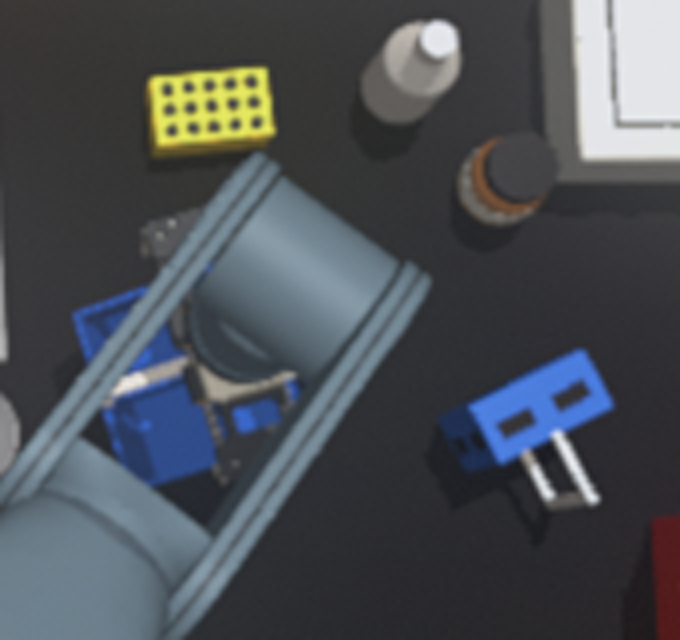

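```bash
python3 - <<'E'
from h import *
from scipy.optimize import least_squares
f=load("w3"); T=load("t3"); s=arm.sense(); g0=s["tool_pos"]+[0,0,.005]
P=np.array([[-.075,-.075,.075],[.075,-.075,.075],[-.005,-.075,.161],[.005,-.075,.161],[-.071,0,.075],[.071,0,.075]])
uv=np.array([[163,107],[344,107],[243,41],[262,41],[168,198],[339,198]])
tv=np.array([[152,487],[75,315]])/4+[259.6,109.6]
for use in (0,1):
  def r(p):
    tf=lambda P:carr(P,g0+[0,0,p[3]],p[0],np.radians(16.5),p[1])+p[2]*np.array([.959,.284,0])
    a=(proj(f,tf(P))-uv).ravel(); b=(proj(T,tf(P[:2]))-tv).ravel()*4
    return np.r_[a,b] if use else a
  o=least_squares(r,[.018,.2,0,0]); print(o.x,np.degrees(o.x[1]),o.fun.round(1))
  tf=lambda P:carr(P,g0+[0,0,o.x[3]],o.x[0],np.radians(16.5),o.x[1])+o.x[2]*np.array([.959,.284,0])
  print(tf([[0,-.075,0],[0,.075,0],[0,0,.155]]),"TCP",s["tool_pos"])
E
```

```text
[ 0.0472  0.4435 -0.0016  0.0206] 25.41348120870567 [ 0.6  0.4 -1.5  0.5  0.9  0.9  0.3  0.9 -4.1 -1.6  3.1 -1.6]
[[ 0.42   -0.1562  0.0353]
 [ 0.4585 -0.2861  0.0997]
 [ 0.4203 -0.1574  0.2075]] TCP [ 0.434  -0.1978  0.2022]
[ 0.0521  0.507  -0.0015  0.0244] 29.048509295307902 [  2.2   4.9  -2.8   4.9   1.4   0.7   0.2   0.7  -4.1   0.7   3.5   0.8
 -16.2   5.7   4.4  -0.8]
[[ 0.4224 -0.1639  0.0343]
 [ 0.4596 -0.2896  0.1072]
 [ 0.4196 -0.1546  0.2062]] TCP [ 0.434  -0.1978  0.2022]
```

```bash
python3 -m crank '[{"jaw":255,"dx":0,"dy":0,"dz":1.5,"twist":0},{"jaw":255,"dx":0,"dy":0,"dz":3,"twist":0},{"jaw":255,"dx":0,"dy":0.3,"dz":3.5,"twist":0},{"jaw":255,"dx":0,"dy":1,"dz":3.7,"twist":0},{"jaw":255,"dx":0,"dy":2,"dz":4.1,"twist":0},{"jaw":255,"dx":0,"dy":3,"dz":4.5,"twist":0},{"jaw":255,"dx":0,"dy":3.7,"dz":4.8,"twist":0},{"jaw":255,"dx":0,"dy":4.4,"dz":5.2,"twist":0},{"jaw":255,"dx":0,"dy":5.1,"dz":5.6,"twist":0},{"jaw":255,"dx":0,"dy":5.8,"dz":6.1,"twist":0},{"jaw":255,"dx":0,"dy":5.8,"dz":6.1,"twist":0}]' 10;python3 - <<'E'
from h import *
f=save("top","t4"); crop(f,260,110,430,270,4,"pics/t4.png")
f=save("wrist","w4"); cv2.imwrite("pics/w4.png",f["frame"])
E
```

```text
t: 7.0
tool_pos: [0.4522, -0.2568, 0.1427]
ee_rot: [[0.959, 0.283, 0.003], [0.283, -0.959, -0.005], [0.002, 0.005, -1.0]]
contact_force: [0.9, -7.1, 6.6]
finger_gap: 0.0102
```

View pics/t4.png

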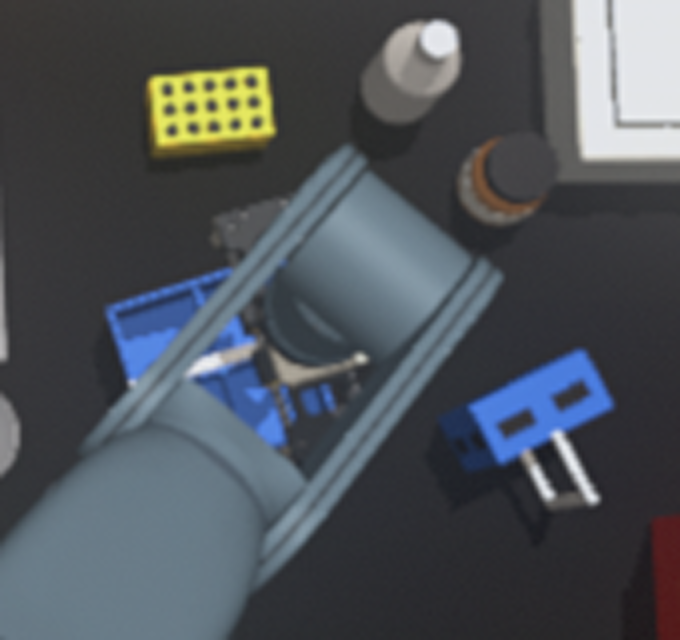

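View pics/w4.png

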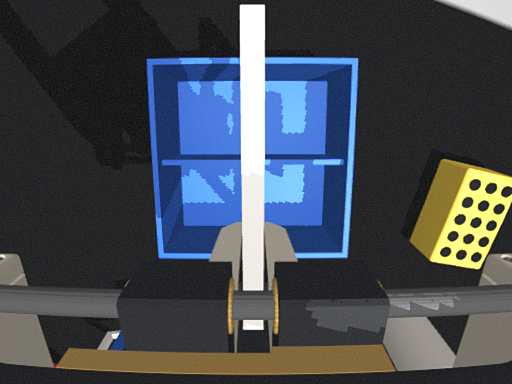

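```bash
python3 - <<'E'
from h import *
from scipy.optimize import least_squares
f=load("w4"); s=arm.sense(); g0=s["tool_pos"]+[0,0,.005]
P=np.array([[-.075,-.075,.075],[.075,-.075,.075],[-.005,-.075,.161],[.005,-.075,.161],[-.071,0,.075],[.071,0,.075],[-.075,.075,.075],[.075,.075,.075]])
uv=np.array([[148,59],[358,59],[239,5],[266,5],[163,161],[344,161],[156,257],[348,257]])
def r(p):
    tf=lambda P:carr(P,g0+[0,0,p[3]],p[0],np.radians(16.5),p[1])+p[2]*np.array([.959,.284,0])
    return (proj(f,tf(P))-uv).ravel()
o=least_squares(r,[.018,.2,0,0]); print(o.x,np.degrees(o.x[1]),o.fun.round(1))
tf=lambda P:carr(P,g0+[0,0,o.x[3]],o.x[0],np.radians(16.5),o.x[1])+o.x[2]*np.array([.959,.284,0])
print(tf([[0,-.075,0],[0,.075,0],[0,0,.155]]),"TCP",s["tool_pos"],s["contact_force"])
E
```

```text
[ 0.0474  0.1321 -0.0018  0.0172] 7.570232852417481 [ 0.7  0.  -1.5 -0.   2.1 -0.4 -1.4 -0.4 -4.3  1.6  2.7  1.5  3.3 -0.8
 -1.8 -1. ]
[[ 0.4217 -0.16   -0.0046]
 [ 0.4639 -0.3026  0.0152]
 [ 0.437  -0.2117  0.1589]] TCP [ 0.452  -0.2563  0.143 ] [ 0.5241 -5.6069  5.2206]
```

```bash
python3 -m crank '[{"jaw":255,"dx":0,"dy":0.6,"dz":0.4,"twist":0},{"jaw":255,"dx":0,"dy":1.2,"dz":0.8,"twist":0},{"jaw":255,"dx":0,"dy":1.5,"dz":1.1,"twist":0},{"jaw":255,"dx":0,"dy":1.5,"dz":1.1,"twist":0}]' 10;python3 - <<'E'
from h import *
f=save("wrist","w5"); cv2.imwrite("pics/w5.png",f["frame"])
print(arm.sense()["contact_force"])
E
```

```text
t: 7.5
tool_pos: [0.4555, -0.269, 0.1306]
ee_rot: [[0.959, 0.283, 0.001], [0.283, -0.959, -0.001], [0.001, 0.001, -1.0]]
contact_force: [1.6, -3.3, 2.7]
finger_gap: 0.0099
[ 0.8666 -3.3398  2.391 ]
```

View pics/w5.png

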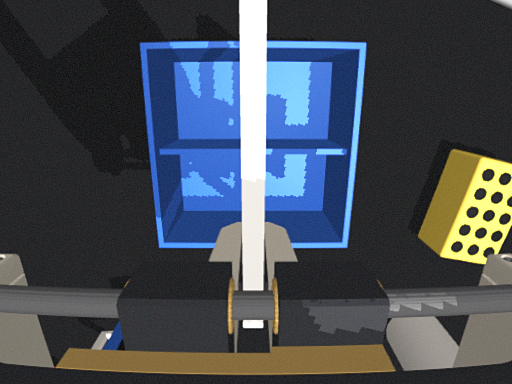

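```bash
python3 -m crank '[{"jaw":150,"dx":0,"dy":0,"dz":0,"twist":0},{"jaw":150,"dx":0,"dy":0,"dz":0,"twist":0},{"jaw":150,"dx":0,"dy":0,"dz":0,"twist":0},{"jaw":150,"dx":0,"dy":0,"dz":0,"twist":0},{"jaw":150,"dx":0,"dy":0,"dz":-2,"twist":0},{"jaw":150,"dx":0,"dy":0,"dz":-6,"twist":0},{"jaw":100,"dx":0,"dy":0,"dz":-11,"twist":0},{"jaw":0,"dx":0,"dy":0,"dz":-14,"twist":0}]' 10;python3 - <<'E'
from h import *
f=save("wrist","w6"); cv2.imwrite("pics/w6.png",f["frame"])
plan(.4045,.3026,.26,106)
E
```

```text
t: 8.35
tool_pos: [0.4555, -0.2681, 0.2742]
ee_rot: [[0.959, 0.284, 0.003], [0.284, -0.959, -0.002], [0.002, 0.003, -1.0]]
contact_force: [0.8, -1.5, -0.4]
finger_gap: 0.0499
t 8.4 pos [ 0.457  -0.2694  0.2786] yaw 16.52 tilt [ 0.008  -0.0072 -0.9999] F [ 1.7933 -1.5231  3.4032] gap 0.0535
q [-0.7432  0.1893  1.5121  0.0001  1.4295 -1.0316]
dxyz cm [ 11.2259 -56.3479   1.4055] twist -1.5616 q6 end -1.03 + -1.56 +dq1 1.39
```

View pics/w6.png

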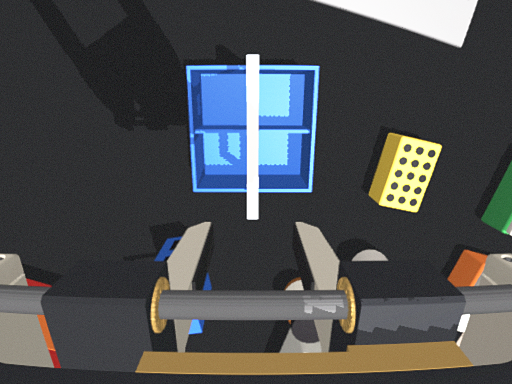

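```bash
python3 -m crank '[{"jaw":0,"dx":11.2,"dy":-56.3,"dz":1,"twist":-1.56},{"jaw":0,"dx":11.2,"dy":-56.3,"dz":1,"twist":-1.56},{"jaw":0,"dx":11.2,"dy":-56.3,"dz":1,"twist":-1.56},{"jaw":0,"dx":11.2,"dy":-56.3,"dz":1,"twist":-1.56},{"jaw":0,"dx":11.2,"dy":-56.3,"dz":1,"twist":-1.56},{"jaw":0,"dx":11.2,"dy":-56.3,"dz":1,"twist":-1.56},{"jaw":0,"dx":11.2,"dy":-56.3,"dz":1,"twist":-1.56},{"jaw":0,"dx":11.2,"dy":-56.3,"dz":1,"twist":-1.56},{"jaw":0,"dx":11.2,"dy":-56.3,"dz":1,"twist":-1.56},{"jaw":0,"dx":11.2,"dy":-56.3,"dz":1,"twist":-1.56},{"jaw":0,"dx":11.2,"dy":-56.3,"dz":1,"twist":-1.56},{"jaw":0,"dx":11.2,"dy":-56.3,"dz":1,"twist":-1.56},{"jaw":0,"dx":11.2,"dy":-56.3,"dz":1,"twist":-1.56},{"jaw":0,"dx":11.2,"dy":-56.3,"dz":1,"twist":-1.56},{"jaw":0,"dx":11.2,"dy":-56.3,"dz":1,"twist":-1.56},{"jaw":0,"dx":11.2,"dy":-56.3,"dz":1,"twist":-1.56},{"jaw":0,"dx":11.2,"dy":-56.3,"dz":1,"twist":-1.56},{"jaw":0,"dx":11.2,"dy":-56.3,"dz":1,"twist":-1.56},{"jaw":0,"dx":11.2,"dy":-56.3,"dz":1,"twist":-1.56},{"jaw":0,"dx":11.2,"dy":-56.3,"dz":1,"twist":-1.56}]';python3 - <<'E'
from h import *
f=save("top","t7"); crop(f,260,110,430,270,4,"pics/t7.png")
g=save("side","s7"); crop(g,220,80,420,240,4,"pics/s7.png")
f=save("wrist","w7"); cv2.imwrite("pics/w7.png",f["frame"])
print(proj(f,[[.4045,.3026,.166],[.4045,.3026,.08]]))
plan(.4045,.3026,.126,106)
E
```

```text
t: 10.4
tool_pos: [0.4025, 0.3035, 0.2607]
ee_rot: [[-0.273, 0.962, 0.0], [0.962, 0.273, 0.0], [0.0, 0.0, -1.0]]
contact_force: [-0.2, -0.2, -0.5]
finger_gap: 0.093
[[250.1052 198.47  ]
 [250.6917 174.2704]]
t 10.55 pos [0.4024 0.3037 0.2607] yaw 105.88 tilt [-0.  0. -1.] F [-0.5188  0.6404 -0.0233] gap 0.0932
q [ 0.4249  0.1574  1.5946  0.      1.3896 -1.4231]
dxyz cm [-0.1648  0.1691 13.4659] twist -0.002 q6 end -1.42 + -0.0 +dq1 0.22
```

View pics/t7.png

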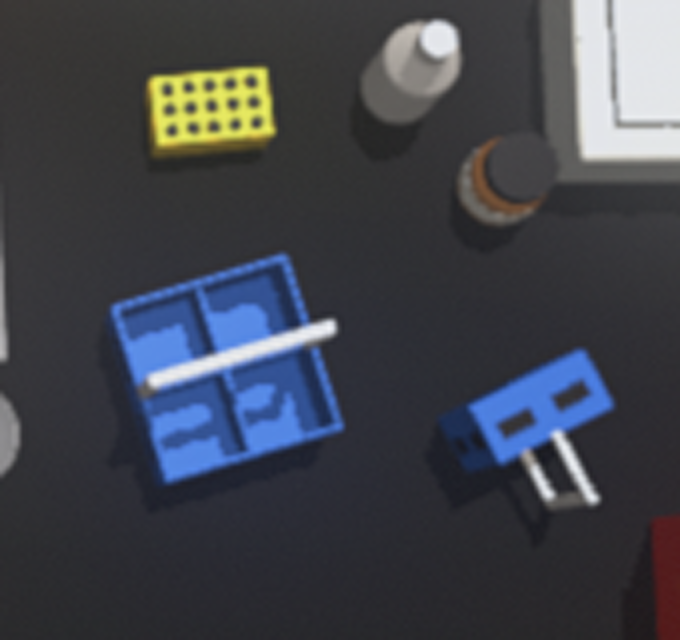

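View pics/s7.png

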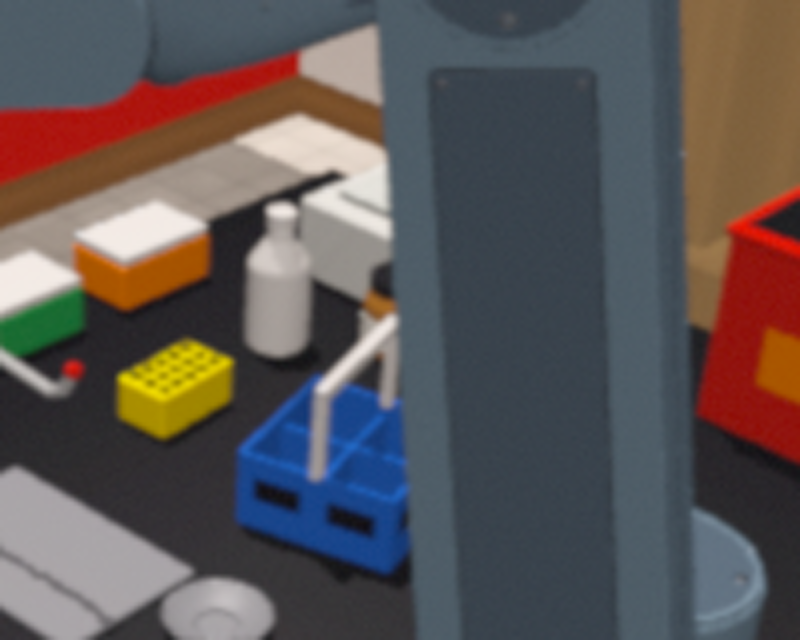

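View pics/w7.png

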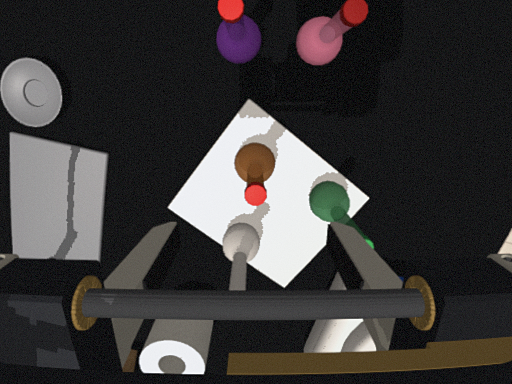

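```bash
python3 - <<'E'
from h import *
f=load("w7"); print(unproj(f,[[255.5,195]],.166), unproj(f,[[255,162]],.032))
T=load("t7"); P=unproj(T,np.array([(112,308),(290,256),(343,428),(165,483)])/4+[259.6,109.6],.075); print(P,P.mean(0))
print([np.linalg.norm(P[i]-P[(i+1)%4]) for i in range(4)])
e=P[1]-P[0]+P[2]-P[3]; print(np.degrees(np.arctan2(e[1],e[0]))); e=P[1]-P[2]+P[0]-P[3]; print(np.degrees(np.arctan2(e[1],e[0])))
H=unproj(T,np.array([(147,384),(333,327)])/4+[259.6,109.6],.161); print(H,H.mean(0))
E
```

```text
[[0.4    0.3063 0.166 ]] [[0.3988 0.3066 0.032 ]]
[[ 0.4926 -0.136   0.075 ]
 [ 0.5347 -0.2834  0.075 ]
 [ 0.3924 -0.3221  0.075 ]
 [ 0.349  -0.1762  0.075 ]] [ 0.4422 -0.2294  0.075 ]
[np.float64(0.15333056381442556), np.float64(0.1474771085181109), np.float64(0.15212777812739553), np.float64(0.14915454024617714)]
-73.74610048125702
15.41487555980751
[[ 0.4203 -0.155   0.161 ]
 [ 0.4633 -0.2996  0.161 ]] [ 0.4418 -0.2273  0.161 ]
```

```bash
python3 -m crank '[{"jaw":0,"dx":0,"dy":0,"dz":5,"twist":0},{"jaw":0,"dx":0,"dy":0,"dz":10,"twist":0},{"jaw":0,"dx":0,"dy":0,"dz":13,"twist":0},{"jaw":0,"dx":0,"dy":0,"dz":14.4,"twist":0},{"jaw":0,"dx":0,"dy":0,"dz":14.4,"twist":0},{"jaw":255,"dx":0,"dy":0,"dz":14.4,"twist":0},{"jaw":255,"dx":0,"dy":0,"dz":14.4,"twist":0},{"jaw":255,"dx":0,"dy":0,"dz":14.4,"twist":0},{"jaw":255,"dx":0,"dy":0,"dz":14.4,"twist":0},{"jaw":255,"dx":0,"dy":0,"dz":14.4,"twist":0},{"jaw":255,"dx":0,"dy":0,"dz":14.4,"twist":0},{"jaw":255,"dx":0,"dy":0,"dz":14.4,"twist":0},{"jaw":255,"dx":0,"dy":0,"dz":14.4,"twist":0},{"jaw":255,"dx":0,"dy":0,"dz":14.4,"twist":0},{"jaw":255,"dx":0,"dy":0,"dz":14.4,"twist":0},{"jaw":255,"dx":0,"dy":0,"dz":14.4,"twist":0},{"jaw":255,"dx":0,"dy":0,"dz":14.4,"twist":0}]' 15;python3 - <<'E'
from h import *
f=save("wrist","w8"); cv2.imwrite("pics/w8.png",f["frame"])
E
```

```text
t: 12.25
tool_pos: [0.4024, 0.3038, 0.1166]
ee_rot: [[-0.274, 0.962, -0.0], [0.962, 0.274, 0.0], [0.0, -0.0, -1.0]]
contact_force: [0.7, 0.0, 0.5]
finger_gap: 0.0204
```

View pics/w8.png

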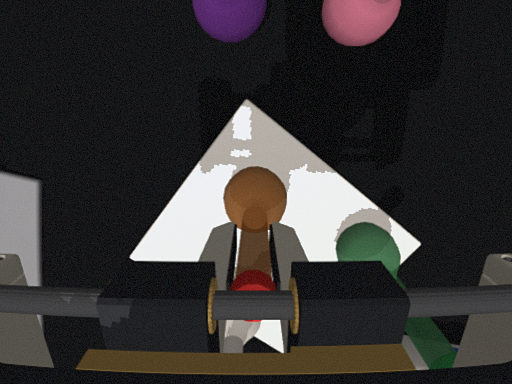

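```bash
python3 -m crank '[{"jaw":255,"dx":0,"dy":0,"dz":0,"twist":0},{"jaw":255,"dx":0,"dy":0,"dz":0,"twist":0},{"jaw":255,"dx":0,"dy":0,"dz":-2,"twist":0},{"jaw":255,"dx":0,"dy":0,"dz":-5,"twist":0},{"jaw":255,"dx":0,"dy":0,"dz":-9,"twist":0},{"jaw":255,"dx":0,"dy":0,"dz":-13,"twist":0},{"jaw":255,"dx":0,"dy":0,"dz":-17,"twist":0},{"jaw":255,"dx":0,"dy":0,"dz":-18.4,"twist":0},{"jaw":255,"dx":0,"dy":0,"dz":-18.4,"twist":0},{"jaw":255,"dx":0,"dy":0,"dz":-18.4,"twist":0}]' 15;python3 - <<'E'
from h import *
f=save("wrist","w9"); cv2.imwrite("pics/w9.png",f["frame"])
f=save("side","s9"); cv2.imwrite("pics/s9.png",f["frame"])
plan(.3857,-.2070,.30,106.3)
E
```

```text
t: 13.3
tool_pos: [0.402, 0.3035, 0.2997]
ee_rot: [[-0.274, 0.962, -0.001], [0.962, 0.274, -0.001], [-0.0, -0.001, -1.0]]
contact_force: [-0.5, -0.2, -1.7]
finger_gap: 0.0205
t 13.4 pos [0.4016 0.3033 0.2987] yaw 105.88 tilt [-0.0033 -0.0015 -1.    ] F [-0.5503 -0.8679 -1.4114] gap 0.0206
q [ 0.4249  0.1383  1.5253 -0.      1.4816 -1.4231]
dxyz cm [-48.6482 -15.4888  -0.0443] twist -0.0073 q6 end -1.42 + -0.01 +dq1 -0.92
```

View pics/s9.png

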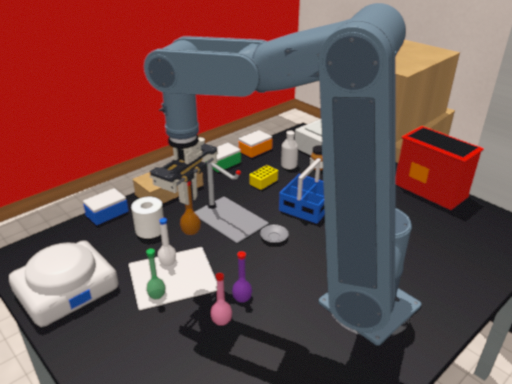

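```bash
python3 -m crank '[{"jaw":255,"dx":-3,"dy":-1,"dz":0,"twist":-0.007},{"jaw":255,"dx":-7,"dy":-2.2,"dz":0,"twist":-0.007},{"jaw":255,"dx":-11,"dy":-3.5,"dz":0,"twist":-0.007},{"jaw":255,"dx":-15,"dy":-4.8,"dz":0,"twist":-0.007},{"jaw":255,"dx":-19,"dy":-6,"dz":0,"twist":-0.007},{"jaw":255,"dx":-23,"dy":-7.3,"dz":0,"twist":-0.007},{"jaw":255,"dx":-27,"dy":-8.6,"dz":0,"twist":-0.007},{"jaw":255,"dx":-31,"dy":-9.9,"dz":0,"twist":-0.007},{"jaw":255,"dx":-35,"dy":-11.2,"dz":0,"twist":-0.007},{"jaw":255,"dx":-39,"dy":-12.5,"dz":0,"twist":-0.007},{"jaw":255,"dx":-43,"dy":-13.8,"dz":0,"twist":-0.007},{"jaw":255,"dx":-46,"dy":-14.8,"dz":0,"twist":-0.007},{"jaw":255,"dx":-48.6,"dy":-15.5,"dz":0,"twist":-0.007},{"jaw":255,"dx":-48.6,"dy":-15.5,"dz":0,"twist":-0.007},{"jaw":255,"dx":-48.6,"dy":-15.5,"dz":0,"twist":-0.007},{"jaw":255,"dx":-48.6,"dy":-15.5,"dz":0,"twist":-0.007}]' 15;python3 - <<'E'
from h import *
f=save("wrist","w10"); cv2.imwrite("pics/w10.png",f["frame"])
T=save("top","t10"); crop(T,250,110,410,270,4,"pics/t10.png")
plan(.3857,-.2070,.196,106.3)
E
```

```text
t: 15.0
tool_pos: [0.386, -0.2051, 0.2998]
ee_rot: [[-0.281, 0.96, -0.001], [0.96, 0.281, 0.002], [0.002, -0.001, -1.0]]
contact_force: [-0.2, -0.1, -0.2]
finger_gap: 0.0199
t 15.1 pos [ 0.3863 -0.205   0.3004] yaw 106.37 tilt [-0.0004  0.0006 -1.    ] F [ 0.5685 -0.9928 -0.7322] gap 0.0203
q [-0.7442  0.0105  1.6613  0.0001  1.4705 -2.6006]
dxyz cm [-0.1817 -0.1086 10.4388] twist 0.0011 q6 end -2.6 + 0.0 +dq1 0.25
```

View pics/w10.png

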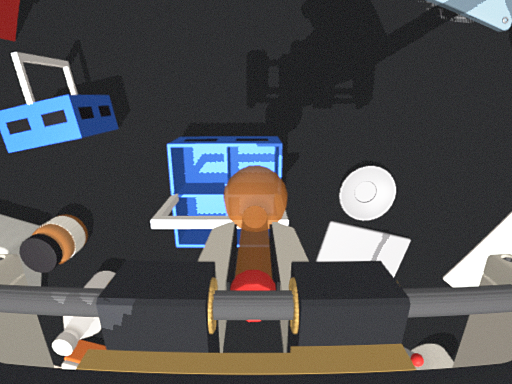

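View pics/t10.png

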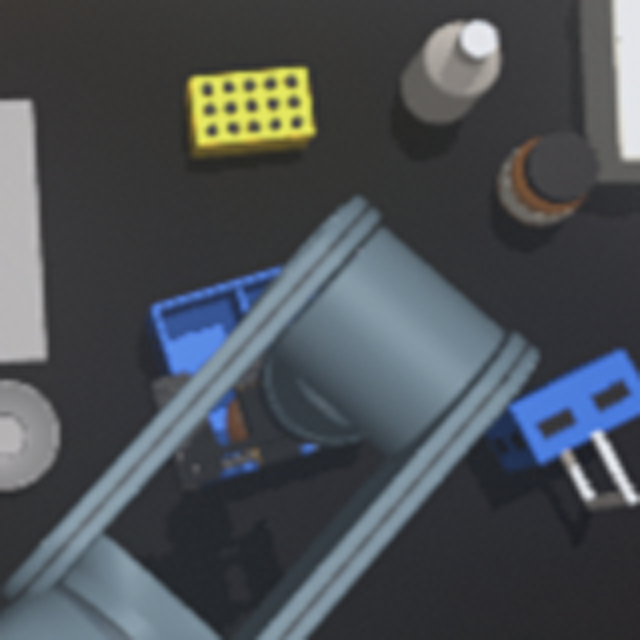

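```bash
python3 - <<'E'
from h import *
f=load("w10"); s=arm.sense(); p=s["tool_pos"]; R=s["ee_rot"]
b=unproj(f,[[255.5,196]],p[2]-.0866)[0]; print("bulb rel TCP in tool",R.T@(b-p))
psi=np.radians(16.3); w=np.array([np.cos(psi),np.sin(psi),0]); d=np.array([-np.sin(psi),np.cos(psi),0]); C=np.array([.442,-.2285,0])
print("pred rim", proj(f,[C+a*.075*w+c*.075*d+[0,0,.075] for a in(-1,1) for c in (-1,1)]).round(1).tolist())
print("pred bar", proj(f,[C-.005*w+c*.075*d+[0,0,.149] for c in (-1,1)]).round(1).tolist())
print("meas rim", [((x-C)@w,(x-C)@d) for x in unproj(f,[[168,140],[282,140]],.075)])
E
python3 -c "
import cv2;a=cv2.imread('pics/w10.png')[120:280,130:310];cv2.imwrite('pics/w10c.png',cv2.resize(a,None,fx=4,fy=3.7,interpolation=2))"
```

```text
bulb rel TCP in tool [ 0.0033 -0.0039  0.0866]
pred rim [[164.7, 144.0], [280.2, 143.7], [173.9, 247.2], [277.2, 247.4]]
pred bar [[151.4, 215.9], [284.6, 216.1]]
meas rim [(np.float64(-0.08012461469192002), np.float64(-0.07022326273360525)), (np.float64(-0.07982121310108842), np.float64(0.07723718597921586))]
```

View pics/w10c.png

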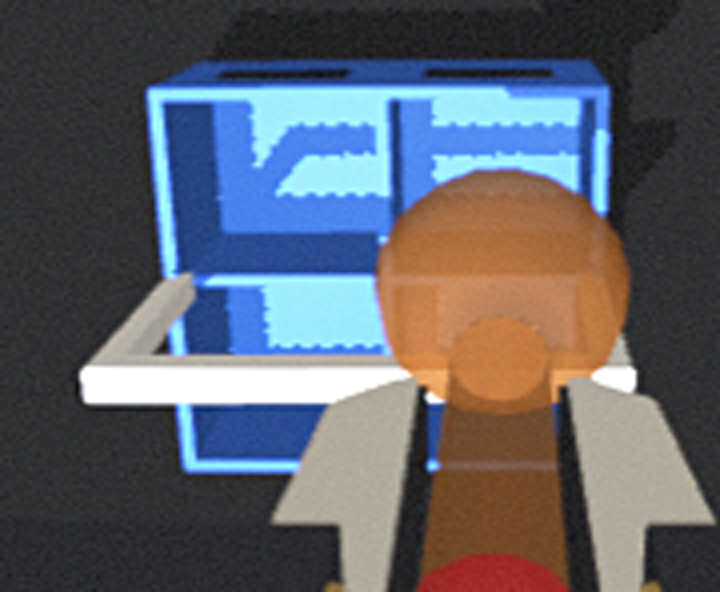

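```bash
python3 -m crank '[{"jaw":255,"dx":-0.1,"dy":0,"dz":3,"twist":0},{"jaw":255,"dx":-0.1,"dy":0,"dz":6,"twist":0},{"jaw":255,"dx":-0.1,"dy":0,"dz":9,"twist":0},{"jaw":255,"dx":-0.1,"dy":0,"dz":10.2,"twist":0},{"jaw":255,"dx":-0.1,"dy":0.5,"dz":10.2,"twist":0},{"jaw":255,"dx":-0.1,"dy":1,"dz":10.2,"twist":0},{"jaw":255,"dx":-0.1,"dy":1,"dz":10.2,"twist":0}]' 15;python3 - <<'E'
from h import *
f=save("wrist","w11"); cv2.imwrite("pics/w11.png",f["frame"][100:300,100:400].repeat(2,0).repeat(2,1))
plan(.3953,-.2042,.1156,106.3)
E
```

```text
t: 15.8
tool_pos: [0.3977, -0.2044, 0.2]
ee_rot: [[-0.282, 0.96, 0.002], [0.96, 0.282, -0.002], [-0.002, 0.002, -1.0]]
contact_force: [-0.0, -0.1, -1.0]
finger_gap: 0.0202
t 15.85 pos [ 0.3973 -0.2044  0.1998] yaw 106.35 tilt [ 0.0019 -0.0016 -1.    ] F [-0.7739  0.7614 -1.1329] gap 0.0203
q [-0.7258  0.0969  1.8194  0.0001  1.2228 -2.5821]
dxyz cm [ 0.0989 -0.2007  8.4245] twist 0.0009 q6 end -2.58 + 0.0 +dq1 0.25
```

View pics/w11.png

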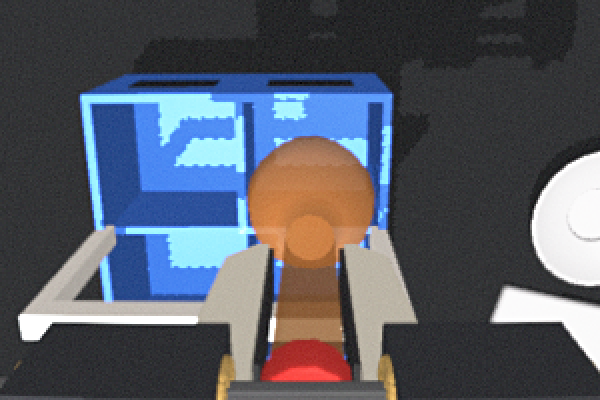

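```bash
python3 -m crank '[{"jaw":255,"dx":0.1,"dy":-0.2,"dz":1.5,"twist":0},{"jaw":255,"dx":0.1,"dy":-0.2,"dz":3,"twist":0},{"jaw":255,"dx":0.1,"dy":-0.2,"dz":4.5,"twist":0},{"jaw":255,"dx":0.1,"dy":-0.2,"dz":6,"twist":0},{"jaw":255,"dx":0.1,"dy":-0.2,"dz":7,"twist":0},{"jaw":255,"dx":0.1,"dy":-0.2,"dz":7.5,"twist":0},{"jaw":255,"dx":0.1,"dy":-0.2,"dz":7.8,"twist":0},{"jaw":255,"dx":0.1,"dy":-0.2,"dz":7.9,"twist":0}]' 15;python3 - <<'E'
from h import *
f=save("wrist","w12"); cv2.imwrite("pics/w12.png",f["frame"][100:300,100:400].repeat(2,0).repeat(2,1))
plan(.3953,-.2042,.1156,106.3)
E
```

```text
t: 16.65
tool_pos: [0.3943, -0.2041, 0.1199]
ee_rot: [[-0.28, 0.96, 0.0], [0.96, 0.28, -0.0], [-0.0, 0.0, -1.0]]
contact_force: [-0.1, -0.6, -1.2]
finger_gap: 0.0204
t 16.7 pos [ 0.3942 -0.2041  0.1199] yaw 106.28 tilt [ 0.0004 -0.0004 -1.    ] F [-0.1708  0.1017 -0.8188] gap 0.0199
q [-0.7299  0.185   1.9367 -0.      1.0193 -2.5849]
dxyz cm [-0.0401  0.0985  0.4292] twist -0.0003 q6 end -2.58 + -0.0 +dq1 0.25
```

View pics/w12.png

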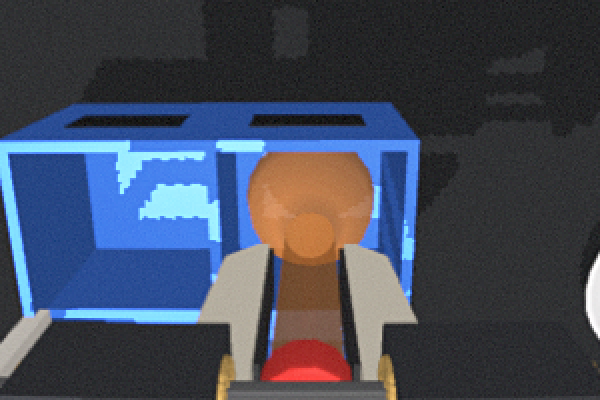

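Flask is in the cell (bulb centred between divider and wall), ~4 mm above the floor. Lower to touch.

```bash
python3 -m crank '[{"jaw":255,"dx":0,"dy":0,"dz":0.2,"twist":0},{"jaw":255,"dx":0,"dy":0,"dz":0.35,"twist":0},{"jaw":255,"dx":0,"dy":0,"dz":0.45,"twist":0},{"jaw":255,"dx":0,"dy":0,"dz":0.45,"twist":0}]' 8; python3 -c "
from h import *
plan(.3953,-.2042,.1156,106.3)"
```

```text
t: 17.1
tool_pos: [0.394, -0.2039, 0.1151]
ee_rot: [[-0.28, 0.96, -0.0], [0.96, 0.28, 0.0], [0.0, -0.0, -1.0]]
contact_force: [0.6, 0.9, -1.3]
finger_gap: 0.0207
t 17.1 pos [ 0.394  -0.2039  0.1151] yaw 106.28 tilt [-0.0001  0.0001 -1.    ] F [ 0.6134  0.888  -1.2621] gap 0.0207
q [-0.7299  0.1915  1.9428 -0.      1.0074 -2.5849]
dxyz cm [-0.0697  0.1175 -0.0524] twist -0.0003 q6 end -2.58 + -0.0 +dq1 0.25
```

```bash
python3 -m crank '[{"jaw":255,"dx":0,"dy":0,"dz":0.1,"twist":0},{"jaw":255,"dx":0,"dy":0,"dz":0.2,"twist":0},{"jaw":255,"dx":0,"dy":0,"dz":0.2,"twist":0}]' 8;python3 -c "
from h import *
print(arm.sense()['contact_force'])"; python3 -m crank '[{"jaw":255,"dx":0,"dy":0,"dz":0.1,"twist":0},{"jaw":255,"dx":0,"dy":0,"dz":0.2,"twist":0},{"jaw":255,"dx":0,"dy":0,"dz":0.2,"twist":0}]' 8
```

```text
t: 17.4
tool_pos: [0.3951, -0.2047, 0.1145]
ee_rot: [[-0.28, 0.96, 0.003], [0.96, 0.28, -0.002], [-0.003, 0.002, -1.0]]
contact_force: [-0.7, 0.9, 8.2]
finger_gap: 0.0205
[-0.6594  0.9284  8.2043]
t: 17.7
tool_pos: [0.3952, -0.2047, 0.1127]
ee_rot: [[-0.28, 0.96, 0.003], [0.96, 0.28, -0.002], [-0.003, 0.002, -1.0]]
contact_force: [-1.6, 2.3, 9.6]
finger_gap: 0.0204
```

```bash
python3 -m crank '[{"jaw":255,"dx":0,"dy":0,"dz":-0.2,"twist":0},{"jaw":150,"dx":0,"dy":0,"dz":-0.2,"twist":0},{"jaw":150,"dx":0,"dy":0,"dz":-0.2,"twist":0},{"jaw":150,"dx":0,"dy":0,"dz":-0.2,"twist":0},{"jaw":150,"dx":0,"dy":0,"dz":-0.2,"twist":0},{"jaw":150,"dx":0,"dy":0,"dz":-0.2,"twist":0}]' 8;python3 - <<'E'
from h import *
f=save("wrist","w13"); cv2.imwrite("pics/w13.png",f["frame"][100:300,100:400].repeat(2,0).repeat(2,1))
plan(.3953,-.2042,.30,16.3)
E
```

```text
t: 18.3
tool_pos: [0.394, -0.2039, 0.113]
ee_rot: [[-0.28, 0.96, -0.0], [0.96, 0.28, 0.0], [0.0, -0.0, -1.0]]
contact_force: [-0.4, 0.5, -0.6]
finger_gap: 0.0386
t 18.35 pos [ 0.394  -0.2039  0.1131] yaw 106.28 tilt [-0.0001  0.0001 -1.    ] F [-0.2119 -0.2362  1.1599] gap 0.0381
q [-0.73    0.1944  1.9452  0.      1.0022 -2.5849]
dxyz cm [ -0.0633   0.1152 -18.6934] twist 1.5704 q6 end -2.58 + 1.57 +dq1 0.25
```

View pics/w13.png

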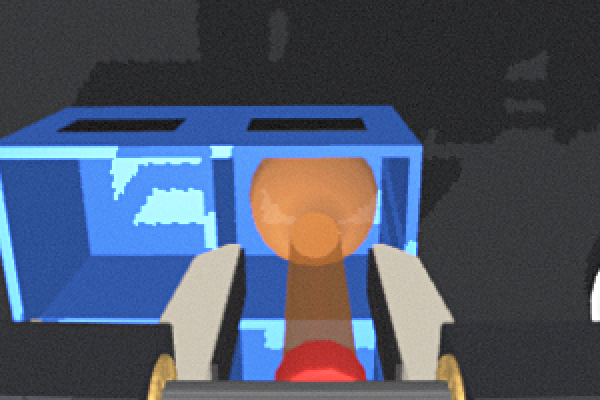

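```bash
python3 -m crank '[{"jaw":120,"dx":0,"dy":0,"dz":-3,"twist":0},{"jaw":100,"dx":0,"dy":0,"dz":-7,"twist":0},{"jaw":100,"dx":0,"dy":0,"dz":-11,"twist":0},{"jaw":100,"dx":0,"dy":0,"dz":-14.7,"twist":0},{"jaw":100,"dx":0,"dy":0,"dz":-14.7,"twist":0}]' 8;python3 - <<'E'
from h import *
plan(.4476,-.2472,.26,16.3)
E
```

```text
t: 18.85
tool_pos: [0.3962, -0.2057, 0.2653]
ee_rot: [[-0.281, 0.96, 0.008], [0.96, 0.281, -0.007], [-0.009, 0.005, -1.0]]
contact_force: [-0.9, 0.6, -1.0]
finger_gap: 0.0562
t 18.85 pos [ 0.3962 -0.2057  0.2653] yaw 106.29 tilt [ 0.0076 -0.0068 -0.9999] F [-0.8721  0.5893 -1.0352] gap 0.0562
q [-0.7298  0.0399  1.7159 -0.      1.3756 -2.585 ]
dxyz cm [-5.4177  3.7683  0.5977] twist 1.5707 q6 end -2.58 + 1.57 +dq1 0.23
```

```bash
python3 -m crank '[{"jaw":100,"dx":-5.7,"dy":3.9,"dz":0,"twist":0.15},{"jaw":100,"dx":-5.7,"dy":3.9,"dz":0,"twist":0.3},{"jaw":100,"dx":-5.7,"dy":3.9,"dz":0,"twist":0.45},{"jaw":100,"dx":-5.7,"dy":3.9,"dz":0,"twist":0.6},{"jaw":100,"dx":-5.7,"dy":3.9,"dz":0,"twist":0.75},{"jaw":100,"dx":-5.7,"dy":3.9,"dz":0,"twist":0.9},{"jaw":100,"dx":-5.7,"dy":3.9,"dz":0,"twist":1.05},{"jaw":100,"dx":-5.7,"dy":3.9,"dz":0,"twist":1.2},{"jaw":100,"dx":-5.7,"dy":3.9,"dz":0,"twist":1.35},{"jaw":100,"dx":-5.7,"dy":3.9,"dz":0,"twist":1.5},{"jaw":100,"dx":-5.7,"dy":3.9,"dz":0,"twist":1.57},{"jaw":100,"dx":-5.7,"dy":3.9,"dz":0,"twist":1.57},{"jaw":100,"dx":-5.7,"dy":3.9,"dz":0,"twist":1.57}]' 8;python3 - <<'E'
from h import *
f=save("wrist","w14"); cv2.imwrite("pics/w14.png",f["frame"])
plan(.4476,-.2472,.15,16.3)
T=save("top","t14"); crop(T,250,110,410,270,4,"pics/t14.png")
E
```

```text
t: 20.15
tool_pos: [0.4472, -0.2475, 0.2595]
ee_rot: [[0.959, 0.283, -0.001], [0.283, -0.959, 0.001], [-0.001, -0.001, -1.0]]
contact_force: [0.1, 0.3, -0.5]
finger_gap: 0.0565
t 20.2 pos [ 0.4473 -0.2475  0.2597] yaw 16.44 tilt [-0.0006  0.0005 -1.    ] F [ 0.7749 -0.1596 -0.3255] gap 0.0566
q [-0.7239  0.1715  1.5799 -0.      1.3909 -1.0108]
dxyz cm [ 0.0428 -0.0172 10.9659] twist 0.0024 q6 end -1.01 + 0.0 +dq1 0.22
```

View pics/w14.png

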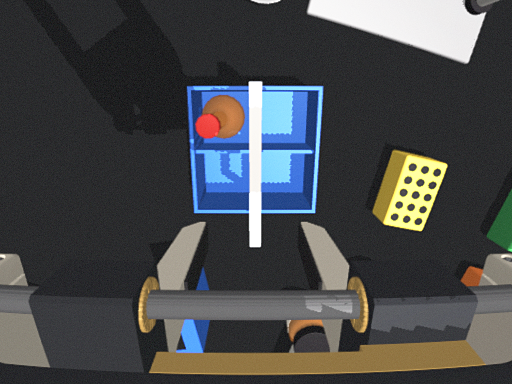

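View pics/t14.png

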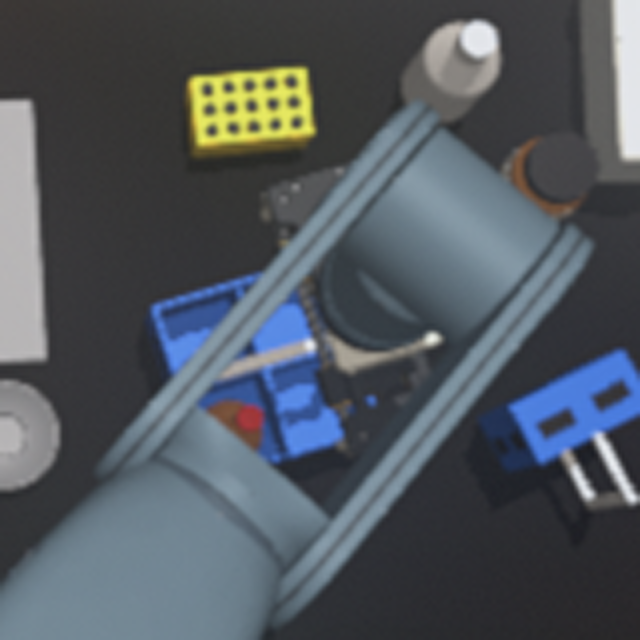

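```bash
python3 - <<'E'
from h import *
f=load("w14"); s=arm.sense(); p=s["tool_pos"]; R=s["ee_rot"]
H=unproj(f,[[255,82.5],[255,246]],.161); print([R.T@(h-p) for h in H], np.linalg.norm(H[0]-H[1]))
Q=unproj(f,[[188,88],[322,88],[194,213],[316,213]],.075); print([R.T@(h-p) for h in Q],R.T@(Q.mean(0)-p))
# prediction from top
C=np.array([.442,-.228,0]); print(R.T@(C-p))
E
```

```text
[array([-0.0002, -0.0959,  0.0989]), array([0.0002, 0.0522, 0.0988])] 0.14809062621454291
[array([-0.0735, -0.0948,  0.1849]), array([ 0.0743, -0.0949,  0.1848]), array([-0.0751,  0.0532,  0.1848]), array([0.0767, 0.053 , 0.1848])] [ 0.0006 -0.0209  0.1848]
[ 0.0005 -0.0202  0.2598]
```

```bash
python3 -m crank '[{"jaw":100,"dx":0,"dy":0,"dz":4,"twist":0},{"jaw":100,"dx":0,"dy":0,"dz":8,"twist":0},{"jaw":100,"dx":0,"dy":0,"dz":10.2,"twist":0},{"jaw":100,"dx":0,"dy":0,"dz":11,"twist":0},{"jaw":255,"dx":0,"dy":0,"dz":11,"twist":0},{"jaw":255,"dx":0,"dy":0,"dz":11,"twist":0},{"jaw":255,"dx":0,"dy":0,"dz":11,"twist":0},{"jaw":255,"dx":0,"dy":0,"dz":11,"twist":0},{"jaw":255,"dx":0,"dy":0,"dz":11,"twist":0},{"jaw":255,"dx":0,"dy":0,"dz":11,"twist":0},{"jaw":255,"dx":0,"dy":0,"dz":11,"twist":0},{"jaw":255,"dx":0,"dy":0,"dz":11,"twist":0},{"jaw":255,"dx":0,"dy":0,"dz":11,"twist":0}]' 60;python3 -m crank '[{"jaw":255,"dx":0,"dy":0,"dz":0,"twist":0},{"jaw":255,"dx":0,"dy":0,"dz":0,"twist":0},{"jaw":255,"dx":0,"dy":0,"dz":-0.5,"twist":0},{"jaw":255,"dx":0,"dy":0,"dz":-1,"twist":0},{"jaw":255,"dx":0,"dy":0,"dz":-1.5,"twist":0},{"jaw":255,"dx":0,"dy":0,"dz":-1.5,"twist":0}]';python3 - <<'E'
from h import *
f=save("wrist","w15"); cv2.imwrite("pics/w15.png",f["frame"])
plan(.4476,-.2472,.15,16.3)
E
```

```text
t: 21.55
tool_pos: [0.448, -0.2479, 0.1504]
ee_rot: [[0.96, 0.281, 0.001], [0.281, -0.96, -0.001], [0.001, 0.001, -1.0]]
contact_force: [3.1, -0.5, 0.8]
finger_gap: 0.0093
t: 22.15
tool_pos: [0.4473, -0.2478, 0.1656]
ee_rot: [[0.96, 0.281, -0.0], [0.281, -0.96, -0.0], [-0.0, 0.0, -1.0]]
contact_force: [0.1, 0.2, -6.3]
finger_gap: 0.0096
t 22.2 pos [ 0.4474 -0.2477  0.1653] yaw 16.33 tilt [ 0.     -0.0002 -1.    ] F [ 0.8213 -0.7541 -5.7966] gap 0.0095
q [-0.7241  0.2469  1.725  -0.0001  1.1695 -1.009 ]
dxyz cm [ 0.0377 -0.0462  1.5328] twist 0.0005 q6 end -1.01 + 0.0 +dq1 0.22
```

View pics/w15.png

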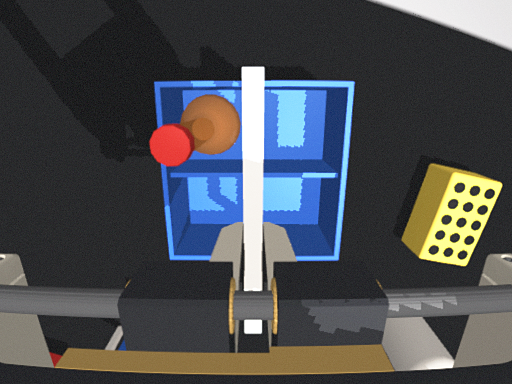

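```bash
cat > fit.py <<'E'
from h import *
from scipy.optimize import least_squares
def fit(fn,uv,psi,s=None):
    f=load(fn); s=arm.sense(); g0=s["tool_pos"]+[0,0,.005]
    P=np.array([[-.075,-.075,.075],[.075,-.075,.075],[-.005,-.075,.161],[.005,-.075,.161],[-.071,0,.075],[.071,0,.075],[-.075,.075,.075],[.075,.075,.075]])
    psi=np.radians(psi); w=np.array([np.cos(psi),np.sin(psi),0])
    r=lambda p:(proj(f,carr(P,g0+[0,0,p[3]],p[0],psi,p[1])+p[2]*w)-uv).ravel()
    o=least_squares(r,[.018,.1,0,0]); print("gy,phi,dx,dz",o.x,np.degrees(o.x[1]),o.fun.round(1))
if __name__=="__main__":
    fit("w15",np.array([[155,82],[354,82],[243,67],[265,67],[170,175],[337,175],[170,260],[338,260]]),16.3)
    f=load("w15");s=arm.sense()
E
python3 fit.py
```

```text
gy,phi,dx,dz [ 0.0227  0.0205 -0.0011 -0.0039] 1.173437980764083 [ 0.5 -0.3 -1.7 -0.1  0.9 -0.3  0.1 -0.3 -2.3  2.2  2.8  2.4  0.2 -1.8
 -1.1 -1.7]
```

```bash
python3 -m crank '[{"jaw":255,"dx":0,"dy":0,"dz":-1,"twist":0},{"jaw":255,"dx":0,"dy":0,"dz":-2.5,"twist":0},{"jaw":255,"dx":0,"dy":0,"dz":-4,"twist":0},{"jaw":255,"dx":0,"dy":0,"dz":-5.5,"twist":0},{"jaw":255,"dx":0,"dy":0,"dz":-6.6,"twist":0},{"jaw":255,"dx":0,"dy":0,"dz":-7.1,"twist":0.06},{"jaw":255,"dx":0,"dy":0,"dz":-7.1,"twist":0.12},{"jaw":255,"dx":0,"dy":0,"dz":-7.1,"twist":0.18},{"jaw":255,"dx":0,"dy":0,"dz":-7.1,"twist":0.22},{"jaw":255,"dx":0,"dy":0,"dz":-7.1,"twist":0.24},{"jaw":255,"dx":0,"dy":0,"dz":-7.1,"twist":0.24}]' 60;python3 - <<'E'
from h import *
f=save("wrist","w16"); cv2.imwrite("pics/w16.png",f["frame"])
plan(.4642,.0037,.236,2.6)
E
```

```text
t: 23.3
tool_pos: [0.4474, -0.2476, 0.2362]
ee_rot: [[0.999, 0.045, -0.0], [0.045, -0.999, 0.0], [-0.0, -0.0, -1.0]]
contact_force: [0.4, -0.1, -5.3]
finger_gap: 0.0093
t 23.35 pos [ 0.4473 -0.2476  0.2362] yaw 2.62 tilt [-0.0002  0.0001 -1.    ] F [-0.3238  0.5146 -5.7151] gap 0.0094
q [-0.7239  0.1865  1.6194 -0.      1.3359 -0.7697]
dxyz cm [  2.8333 -25.0271   0.0226] twist 0.0004 q6 end -0.77 + 0.0 +dq1 0.73
```

View pics/w16.png

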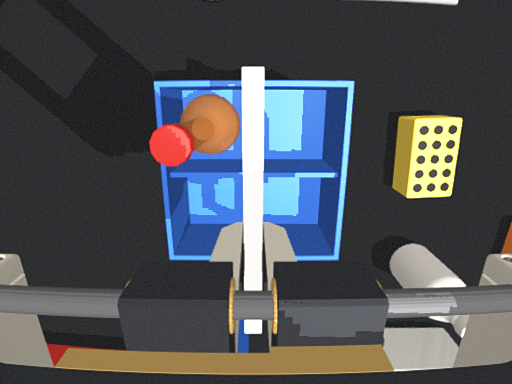

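```bash
python3 -m crank '[{"jaw":255,"dx":0.1,"dy":-0.5,"dz":0,"twist":0},{"jaw":255,"dx":0.3,"dy":-1.5,"dz":0,"twist":0},{"jaw":255,"dx":0.5,"dy":-3.2,"dz":0,"twist":0},{"jaw":255,"dx":0.8,"dy":-5.4,"dz":0,"twist":0},{"jaw":255,"dx":1,"dy":-7.8,"dz":0,"twist":0},{"jaw":255,"dx":1.3,"dy":-10.2,"dz":0,"twist":0},{"jaw":255,"dx":1.5,"dy":-12.6,"dz":0,"twist":0},{"jaw":255,"dx":1.8,"dy":-15,"dz":0,"twist":0},{"jaw":255,"dx":2,"dy":-17.4,"dz":0,"twist":0},{"jaw":255,"dx":2.3,"dy":-19.8,"dz":0,"twist":0},{"jaw":255,"dx":2.5,"dy":-22,"dz":0,"twist":0},{"jaw":255,"dx":2.7,"dy":-23.6,"dz":0,"twist":0},{"jaw":255,"dx":2.8,"dy":-24.6,"dz":0,"twist":0},{"jaw":255,"dx":2.8,"dy":-25,"dz":0,"twist":0},{"jaw":255,"dx":2.8,"dy":-25,"dz":0,"twist":0},{"jaw":255,"dx":2.8,"dy":-25,"dz":0,"twist":0}]' 60;python3 - <<'E'
from h import *
f=save("wrist","w17"); cv2.imwrite("pics/w17.png",f["frame"])
f=save("side","s17"); crop(f,140,90,340,250,4,"pics/s17.png")
f=save("top","t17"); crop(f,170,90,330,250,4,"pics/t17.png")
plan(.5581,.0079,.236,2.6)
E
```

```text
t: 24.95
tool_pos: [0.4641, 0.0029, 0.2362]
ee_rot: [[0.999, 0.045, -0.0], [0.045, -0.999, -0.001], [-0.0, 0.001, -1.0]]
contact_force: [-0.4, -0.4, -6.5]
finger_gap: 0.0095
t 25.1 pos [0.4642 0.0027 0.2361] yaw 2.52 tilt [-0.0001 -0.0002 -1.    ] F [ 0.1841  0.6732 -6.0341] gap 0.0093
q [-0.2351  0.1     1.7227 -0.0002  1.3189 -0.279 ]
dxyz cm [ 9.4045 -0.1098  0.0114] twist -0.0014 q6 end -0.28 + -0.0 +dq1 0.25
```

View pics/w17.png

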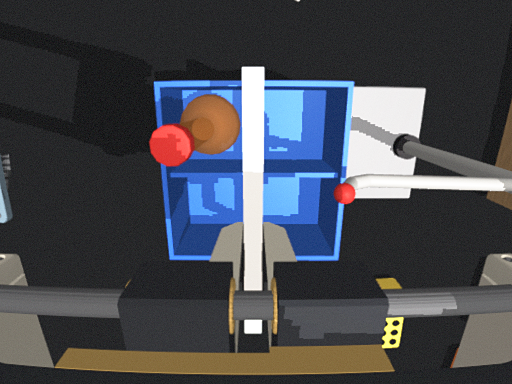

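View pics/s17.png

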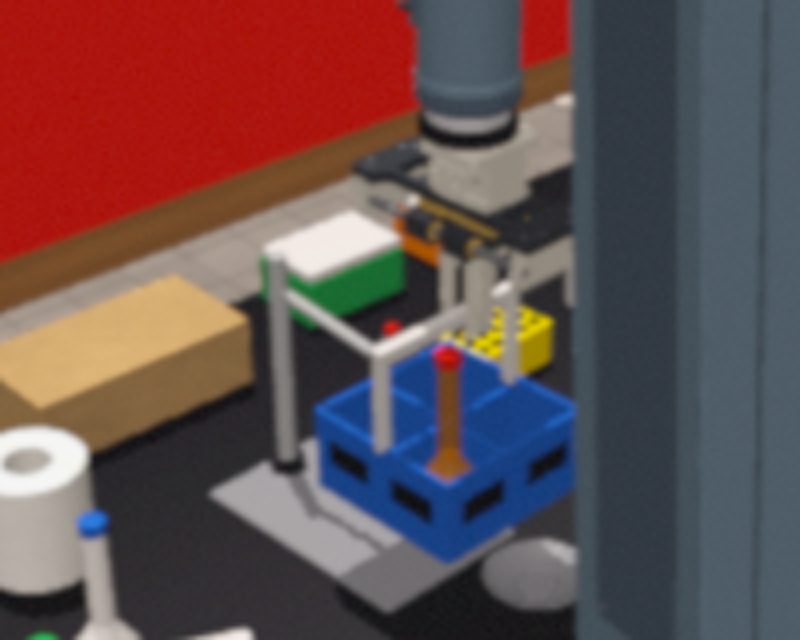

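View pics/t17.png

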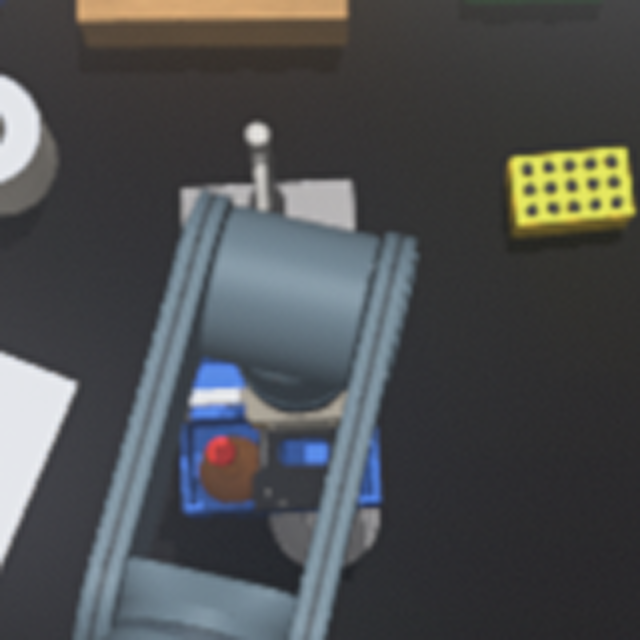

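```bash
python3 - <<'E'
from h import *
f=load("w17"); s=arm.sense(); p=s["tool_pos"]; R=s["ee_rot"]
b=unproj(f,[[345,193]],.208)[0]; print("ball world",b,"tool",R.T@(b-p))
H=unproj(f,[[254,67.5]],p[2]+.011)[0]; print("bar end tool",R.T@(H-p))
a=unproj(f,[[360,183]],.183)[0]; c=unproj(f,[[500,184]],.19)[0]; print(a,c)
print("top ball pred tool", R.T@(np.array([.5232,.0274,.208])-p))
E
```

```text
ball world [0.5212 0.0294 0.208 ] tool [ 0.0581 -0.0242  0.0281]
bar end tool [-0.0015 -0.0966 -0.011 ]
[0.5401 0.0297 0.183 ] [0.6452 0.0359 0.19  ]
top ball pred tool [ 0.06   -0.0221  0.0281]
```

```bash
python3 -m crank '[{"jaw":255,"dx":0.4,"dy":-0.1,"dz":0,"twist":0},{"jaw":255,"dx":1.2,"dy":-0.2,"dz":0,"twist":0},{"jaw":255,"dx":2.4,"dy":-0.2,"dz":0,"twist":0},{"jaw":255,"dx":3.6,"dy":-0.2,"dz":0,"twist":0},{"jaw":255,"dx":4.8,"dy":-0.2,"dz":0,"twist":0},{"jaw":255,"dx":6,"dy":-0.2,"dz":0,"twist":0},{"jaw":255,"dx":7.2,"dy":-0.2,"dz":0,"twist":0},{"jaw":255,"dx":8.2,"dy":-0.2,"dz":0,"twist":0},{"jaw":255,"dx":9,"dy":-0.2,"dz":0,"twist":0},{"jaw":255,"dx":9.3,"dy":-0.2,"dz":0,"twist":0},{"jaw":255,"dx":9.3,"dy":-0.2,"dz":0,"twist":0},{"jaw":255,"dx":9.3,"dy":-0.2,"dz":0,"twist":0}]' 60;python3 - <<'E'
from h import *
f=save("wrist","w18"); cv2.imwrite("pics/w18.png",f["frame"])
f=save("side","s18"); crop(f,140,90,340,250,4,"pics/s18.png")
plan(.5541,.0079,.1845,2.6)
E
```

```text
t: 26.3
tool_pos: [0.5566, 0.0096, 0.2361]
ee_rot: [[0.999, 0.045, -0.001], [0.045, -0.999, 0.0], [-0.001, -0.0, -1.0]]
contact_force: [-0.4, 0.5, -6.1]
finger_gap: 0.0094
t 26.4 pos [0.5566 0.0096 0.2362] yaw 2.58 tilt [-0.0002  0.     -1.    ] F [ 0.1655  0.2054 -6.1406] gap 0.0095
q [-0.1832  0.2683  1.513  -0.      1.3605 -0.2282]
dxyz cm [-0.2515  0.1542  5.1737] twist -0.0004 q6 end -0.23 + -0.0 +dq1 0.2
```

View pics/w18.png

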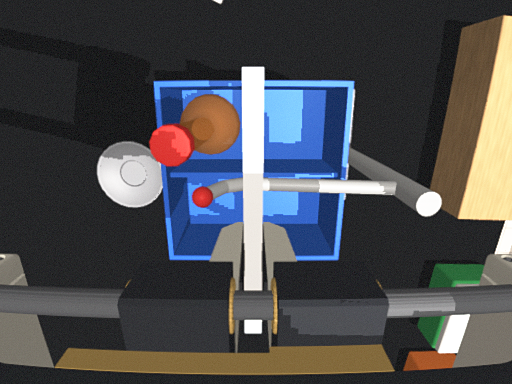

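View pics/s18.png

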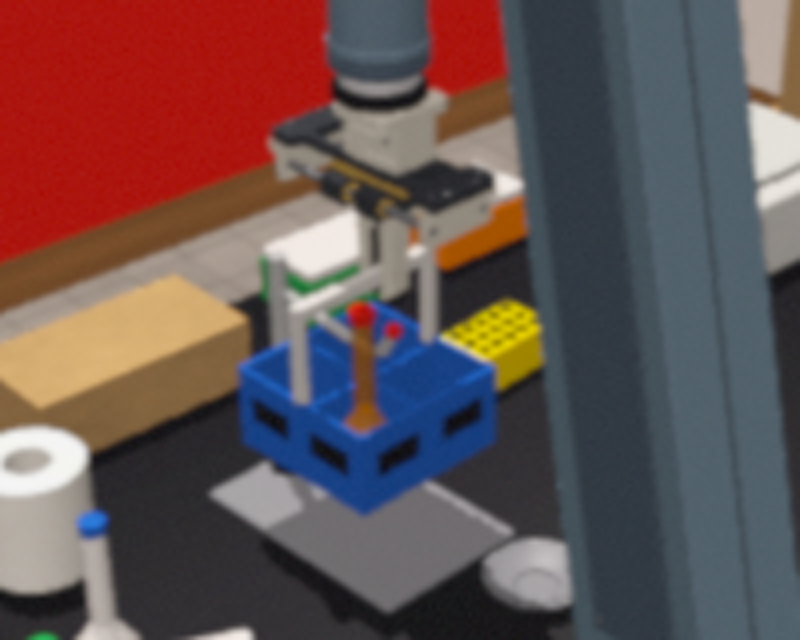

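```bash
python3 -m crank '[{"jaw":255,"dx":0,"dy":0.3,"dz":0.7,"twist":0},{"jaw":255,"dx":0,"dy":0.3,"dz":1.7,"twist":0},{"jaw":255,"dx":0,"dy":0.3,"dz":2.7,"twist":0},{"jaw":255,"dx":-0.1,"dy":0.3,"dz":3.6,"twist":0},{"jaw":255,"dx":-0.2,"dy":0.3,"dz":4.3,"twist":0},{"jaw":255,"dx":-0.2,"dy":0.3,"dz":4.7,"twist":0},{"jaw":255,"dx":-0.2,"dy":0.3,"dz":4.9,"twist":0},{"jaw":255,"dx":-0.2,"dy":0.3,"dz":4.9,"twist":0}]' 60;python3 - <<'E'
from h import *
f=save("wrist","w19"); cv2.imwrite("pics/w19.png",f["frame"])
f=save("side","s19"); crop(f,140,90,340,250,4,"pics/s19.png")
plan(.5541,.0079,.1845,2.6)
E
```

```text
t: 27.2
tool_pos: [0.5552, 0.0064, 0.187]
ee_rot: [[0.999, 0.045, -0.0], [0.045, -0.999, -0.0], [-0.0, -0.0, -1.0]]
contact_force: [-0.5, 0.9, -5.1]
finger_gap: 0.009
t 27.3 pos [0.5554 0.0064 0.1875] yaw 2.58 tilt [ 0.0007 -0.0001 -1.    ] F [-0.7667  0.1929 -6.4078] gap 0.0096
q [-0.1893  0.3019  1.59   -0.      1.2489 -0.2344]
dxyz cm [-0.1261 -0.1574  0.3006] twist -0.0003 q6 end -0.23 + -0.0 +dq1 0.2
```

View pics/w19.png

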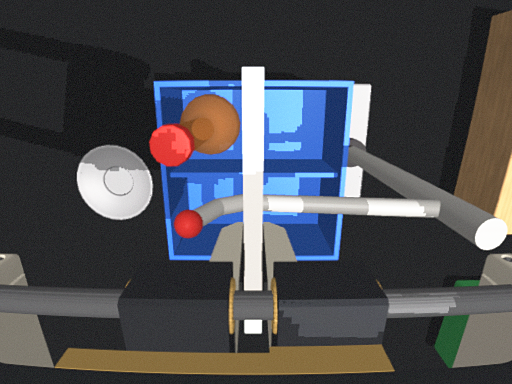

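View pics/s19.png

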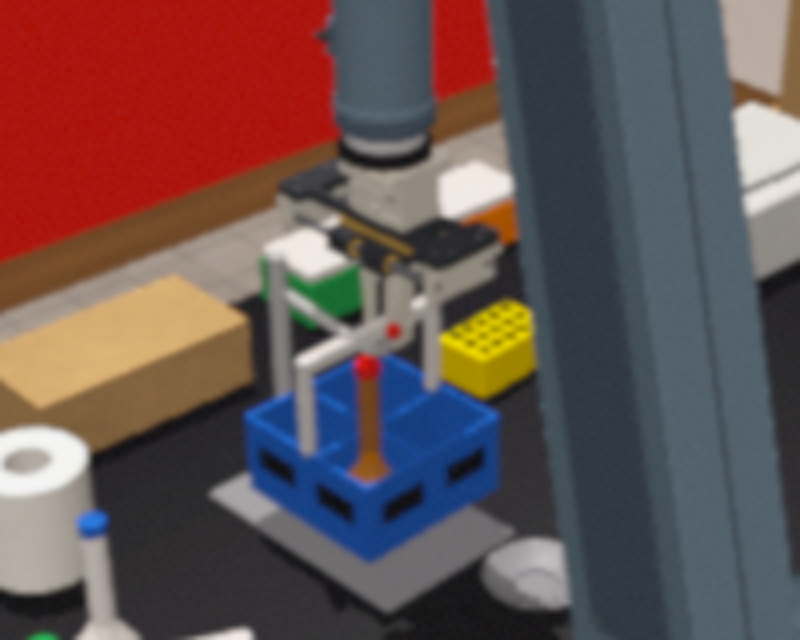

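```bash
python3 -m crank '[{"jaw":255,"dx":0,"dy":0,"dz":0.1,"twist":0},{"jaw":255,"dx":0,"dy":0,"dz":0.2,"twist":0},{"jaw":255,"dx":0,"dy":0,"dz":0.2,"twist":0}]' 60; python3 -m crank '[{"jaw":255,"dx":0,"dy":0,"dz":0.1,"twist":0},{"jaw":255,"dx":0,"dy":0,"dz":0.1,"twist":0}]' 60
```

```text
t: 27.6
tool_pos: [0.5552, 0.0064, 0.1852]
ee_rot: [[0.999, 0.045, 0.0], [0.045, -0.999, -0.0], [0.0, 0.0, -1.0]]
contact_force: [-0.4, -0.1, -4.2]
finger_gap: 0.0091
t: 27.8
tool_pos: [0.5554, 0.0064, 0.1848]
ee_rot: [[0.999, 0.045, 0.001], [0.045, -0.999, -0.0], [0.001, 0.0, -1.0]]
contact_force: [-1.5, -0.1, -0.7]
finger_gap: 0.0094
```

```bash
python3 -m crank '[{"jaw":255,"dx":0,"dy":0,"dz":0.1,"twist":0},{"jaw":255,"dx":0,"dy":0,"dz":0.1,"twist":0}]' 60
```

```text
t: 28.0
tool_pos: [0.5555, 0.0063, 0.1843]
ee_rot: [[0.999, 0.045, 0.002], [0.045, -0.999, -0.0], [0.002, 0.0, -1.0]]
contact_force: [-2.8, -0.4, 5.7]
finger_gap: 0.0097
```

```bash
python3 -m crank '[{"jaw":255,"dx":0,"dy":0,"dz":-0.1,"twist":0},{"jaw":255,"dx":0,"dy":0,"dz":-0.1,"twist":0},{"jaw":255,"dx":0,"dy":0,"dz":-0.1,"twist":0}]' 10; python3 -m crank '[{"jaw":255,"dx":0,"dy":0,"dz":0,"twist":0},{"jaw":255,"dx":0,"dy":0,"dz":0,"twist":0},{"jaw":255,"dx":0,"dy":0,"dz":0,"twist":0}]' 3;  python3 -m crank '[{"jaw":222,"dx":0,"dy":0,"dz":0,"twist":0},{"jaw":220,"dx":0,"dy":0,"dz":0,"twist":0},{"jaw":215,"dx":0,"dy":0,"dz":0,"twist":0},{"jaw":210,"dx":0,"dy":0,"dz":0,"twist":0},{"jaw":205,"dx":0,"dy":0,"dz":0,"twist":0},{"jaw":200,"dx":0,"dy":0,"dz":0,"twist":0}]' 3;python3 - <<'E'
from h import *
f=save("wrist","w20"); cv2.imwrite("pics/w20.png",f["frame"])
f=save("side","s20"); crop(f,140,90,340,250,4,"pics/s20.png")
plan(.5541,.0079,.1845,2.6)
E
```

```text
t: 28.3
tool_pos: [0.5554, 0.0065, 0.1844]
ee_rot: [[0.999, 0.045, 0.001], [0.045, -0.999, 0.0], [0.001, -0.0, -1.0]]
contact_force: [-1.0, 0.2, 1.2]
finger_gap: 0.0101
t: 28.6
tool_pos: [0.5552, 0.0065, 0.1842]
ee_rot: [[0.999, 0.045, 0.0], [0.045, -0.999, 0.0], [0.0, -0.0, -1.0]]
contact_force: [-0.0, -0.6, 1.2]
finger_gap: 0.01
t: 29.2
tool_pos: [0.5551, 0.0064, 0.1841]
ee_rot: [[0.999, 0.045, -0.0], [0.045, -0.999, -0.0], [-0.0, -0.0, -1.0]]
contact_force: [0.1, -0.7, -0.3]
finger_gap: 0.0196
t 29.3 pos [0.5551 0.0064 0.1842] yaw 2.58 tilt [ 0. -0. -1.] F [ 0.0704 -0.1377 -0.0493] gap 0.0199
q [-0.1893  0.3047  1.5948 -0.      1.2421 -0.2344]
dxyz cm [-0.0967 -0.1522 -0.0341] twist -0.0004 q6 end -0.23 + -0.0 +dq1 0.2
```

View pics/w20.png

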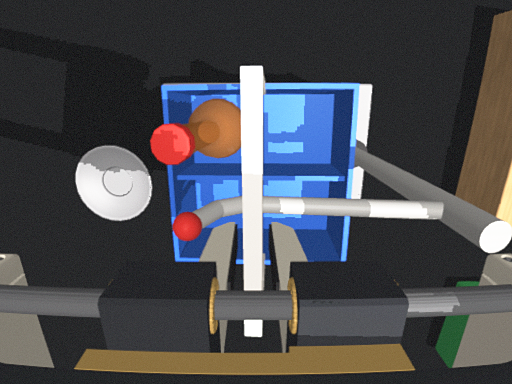

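View pics/s20.png

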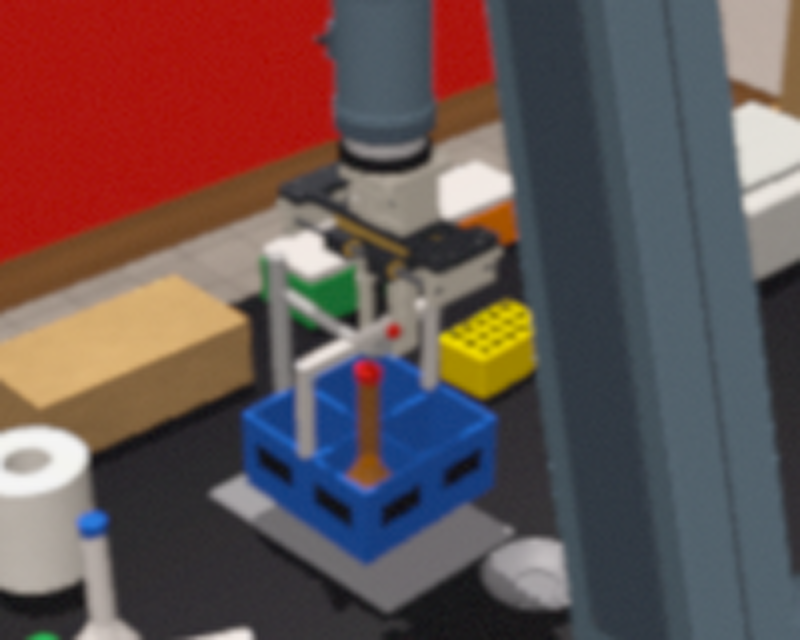

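```bash
python3 -m crank '[{"jaw":190,"dx":0,"dy":0,"dz":-0.5,"twist":0},{"jaw":190,"dx":0,"dy":0,"dz":-1.2,"twist":0},{"jaw":190,"dx":0,"dy":0,"dz":-2.4,"twist":0},{"jaw":190,"dx":0,"dy":0,"dz":-4,"twist":0},{"jaw":190,"dx":0,"dy":0,"dz":-6.5,"twist":0},{"jaw":190,"dx":0,"dy":0,"dz":-9,"twist":0},{"jaw":190,"dx":0,"dy":0,"dz":-11,"twist":0},{"jaw":190,"dx":0,"dy":0,"dz":-11,"twist":0}]' 3;python3 - <<'E'
from h import *
f=save("wrist","w21"); cv2.imwrite("pics/w21.png",f["frame"])
f=save("side","s21"); crop(f,140,90,340,250,4,"pics/s21.png")
plan(.42,-.25,.3,2.6)
E
```

```text
t: 30.1
tool_pos: [0.5568, 0.0061, 0.2984]
ee_rot: [[0.999, 0.045, 0.007], [0.045, -0.999, -0.001], [0.007, 0.002, -1.0]]
contact_force: [0.6, -0.3, 0.7]
finger_gap: 0.024
t 30.2 pos [0.5552 0.0064 0.2946] yaw 2.58 tilt [ 0.0012 -0.0002 -1.    ] F [ 0.1453 -0.5166 -0.5489] gap 0.0238
q [-0.1893  0.234   1.4169 -0.      1.4894 -0.2343]
dxyz cm [-14.6582  25.008   -0.5521] twist -0.0004 q6 end -0.23 + -0.0 +dq1 -0.35
```

View pics/w21.png

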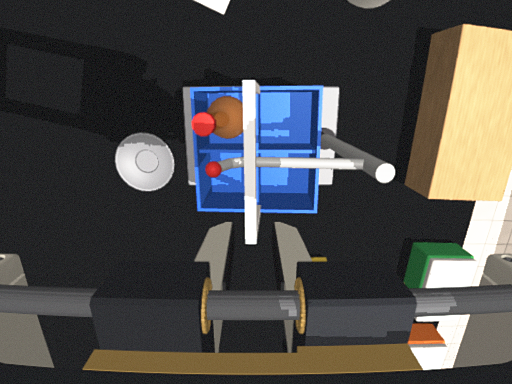

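View pics/s21.png

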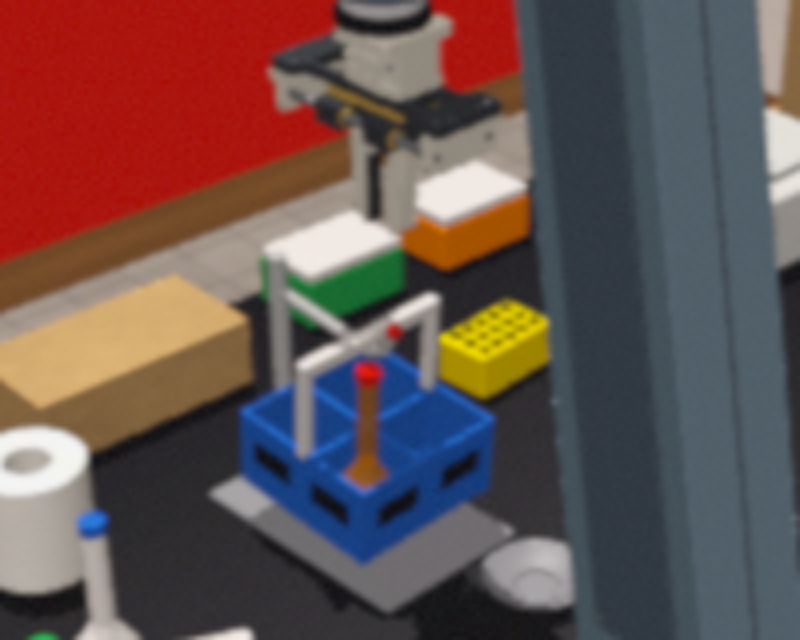

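```bash
python3 -m crank '[{"jaw":190,"dx":0,"dy":0,"dz":-2,"twist":0},{"jaw":190,"dx":-1,"dy":3,"dz":-2,"twist":0},{"jaw":190,"dx":-3,"dy":7,"dz":-2,"twist":0},{"jaw":190,"dx":-5,"dy":11,"dz":-2,"twist":0},{"jaw":190,"dx":-7,"dy":15,"dz":-2,"twist":0},{"jaw":190,"dx":-9,"dy":19,"dz":-2,"twist":0},{"jaw":190,"dx":-11,"dy":23,"dz":-2,"twist":0},{"jaw":190,"dx":-12,"dy":27,"dz":-2,"twist":0},{"jaw":190,"dx":-12,"dy":29,"dz":-2,"twist":0},{"jaw":190,"dx":-12,"dy":29,"dz":-2,"twist":0},{"jaw":190,"dx":-12,"dy":29,"dz":-2,"twist":0},{"jaw":190,"dx":-12,"dy":29,"dz":-2,"twist":0},{"jaw":190,"dx":-12,"dy":29,"dz":-2,"twist":0}]' 3;python3 - <<'E'
from h import *
f=save("top","t22"); crop(f,90,90,290,250,4,"pics/t22.png"); cv2.imwrite("pics/t22f.png",f["frame"])
f=save("side","s22"); cv2.imwrite("pics/s22.png",f["frame"]);crop(f,140,90,340,250,4,"pics/s22c.png")
print(np.abs(load("s22")["frame"].astype(int)-load("s21")["frame"]).sum(2)[170:230,200:265].mean())
E
```

```text
t: 31.5
tool_pos: [0.4488, -0.2871, 0.3142]
ee_rot: [[0.999, 0.047, 0.0], [0.047, -0.999, 0.0], [0.0, -0.0, -1.0]]
contact_force: [0.0, -0.4, -0.2]
finger_gap: 0.0236
15.691794871794873
```

View pics/t22.png

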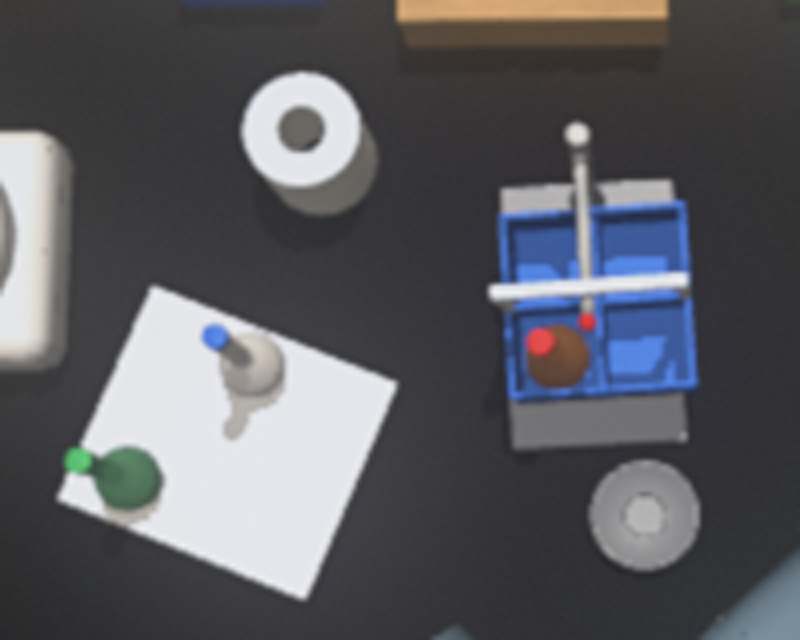

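View pics/s22c.png

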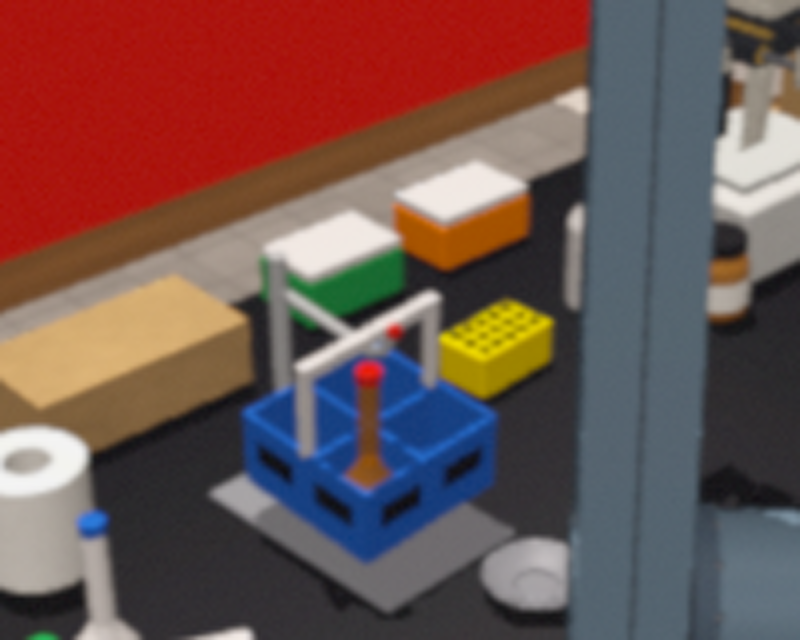

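View pics/t22f.png

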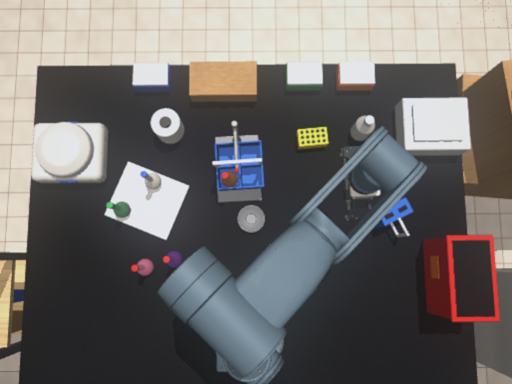

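```bash
python3 -m crank '[{"jaw":190,"dx":0,"dy":0,"dz":0,"twist":0},{"jaw":190,"dx":0,"dy":0,"dz":0,"twist":0},{"jaw":190,"dx":0,"dy":0,"dz":0,"twist":0},{"jaw":190,"dx":0,"dy":0,"dz":0,"twist":0},{"jaw":190,"dx":0,"dy":0,"dz":0,"twist":0},{"jaw":190,"dx":0,"dy":0,"dz":0,"twist":0},{"jaw":190,"dx":0,"dy":0,"dz":0,"twist":0},{"jaw":190,"dx":0,"dy":0,"dz":0,"twist":0},{"jaw":190,"dx":0,"dy":0,"dz":0,"twist":0},{"jaw":190,"dx":0,"dy":0,"dz":0,"twist":0},{"jaw":190,"dx":0,"dy":0,"dz":0,"twist":0},{"jaw":190,"dx":0,"dy":0,"dz":0,"twist":0},{"jaw":190,"dx":0,"dy":0,"dz":0,"twist":0},{"jaw":190,"dx":0,"dy":0,"dz":0,"twist":0},{"jaw":190,"dx":0,"dy":0,"dz":0,"twist":0},{"jaw":190,"dx":0,"dy":0,"dz":0,"twist":0},{"jaw":190,"dx":0,"dy":0,"dz":0,"twist":0},{"jaw":190,"dx":0,"dy":0,"dz":0,"twist":0},{"jaw":190,"dx":0,"dy":0,"dz":0,"twist":0},{"jaw":190,"dx":0,"dy":0,"dz":0,"twist":0}]' 3;python3 - <<'E'
from h import *
A=[]
for i in range(6):
    f=save("side",f"s23_{i}"); A.append(f["frame"].astype(int))
crop(f,140,90,340,250,4,"pics/s23c.png")
for i in range(1,6): print(np.abs(A[i]-A[0]).sum(2)[170:230,200:265].mean(), "noise ref",np.abs(A[i]-A[0]).sum(2)[160:190,250:275].mean())
T=load("t22"); b=lambda *p:np.array(p)/4+[89.6,89.6]
print(unproj(T,b((492,293),(687,280)),.1955))
E
```

```text
t: 33.6
tool_pos: [0.4483, -0.2887, 0.3141]
ee_rot: [[0.999, 0.045, -0.0], [0.045, -0.999, 0.0], [-0.0, -0.0, -1.0]]
contact_force: [0.3, -0.6, -0.3]
finger_gap: 0.0234
2.9328205128205127 noise ref 2.2346666666666666
2.9346153846153844 noise ref 2.34
2.9802564102564104 noise ref 2.1573333333333333
2.9735897435897436 noise ref 2.2253333333333334
2.965897435897436 noise ref 2.1386666666666665
[[ 0.549   0.0997  0.1955]
 [ 0.5579 -0.0483  0.1955]]
```

View pics/s23c.png

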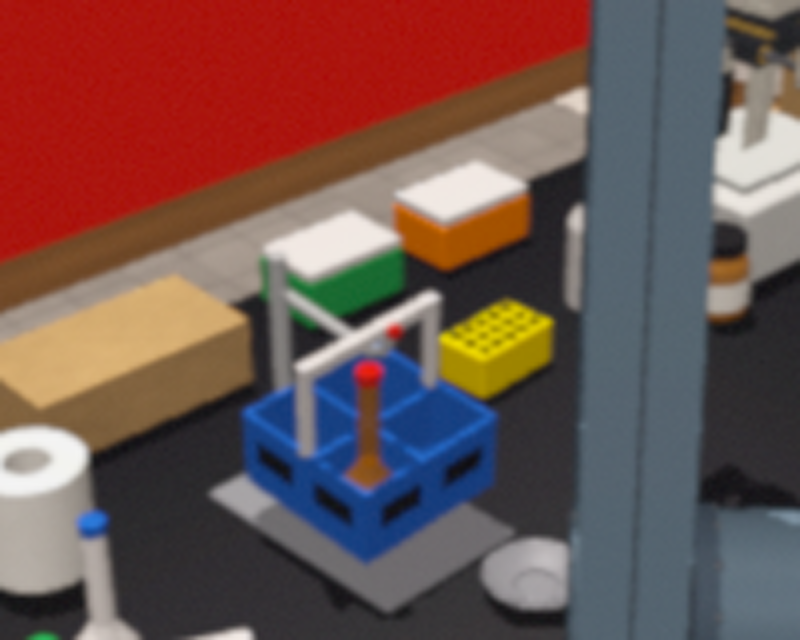

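At rest; bar middle (0.553, 0.026) against the seat (0.553, 0.029). Handing in.

```bash
python3 -c "
from rig import arm
print(arm.job_done())"
```

```text
the job is handed in; nothing more can be done
None
```

The job was handed in at about 34 s, with the carrier hanging from the hook and the amber flask standing in it. The arm was clear of everything.

**What I did**
- I gripped the fallen carrier by its handle bar and lifted it so that it swung down under the grip. I tipped it upright along its bottom edge and let go, and pictures showed it standing on the bench.
- I lowered the amber flask into one cell until it touched the floor, then released it.
- I lifted the carrier by the bar about 21 mm off the middle, threaded it over the hook tip, set the bar down on the rod, released it and backed away.

**What the last checks showed**
- The middle of the bar measured (0.553, 0.026) m, against (0.553, 0.029) m for the seat. About 3 mm of that is deliberate, so that the flask's weight tilts the carrier less.
- The carrier swung slightly just after release. In the last six side pictures, 0.25 s in all, it showed no motion above image noise.
- It looks roughly level. I estimate a few degrees of tilt from the off-centre flask but did not measure it.
- The other objects I could see look unmoved.

**What was off**
- The bar slid about 2–3 cm along the pads during the tip-up, which did no harm.
- The wrist and top cameras disagreed by 4–5 mm on the flask's position. I averaged them and checked that the flask and carrier were shifted alike in the wrist view.
- On touching down, the flask was pressed with roughly 10 N because I stepped about 2 mm too far. I backed off before releasing.
- The finger opening on the flask's neck read about 20 mm where 18 mm was expected. I never found out why.

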